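Pack the specimen jars and latch the carrier case

ROBOT

A 6-joint arm with a two-finger parallel gripper is mounted at the origin on the work surface. World frame = base frame: x ahead of the robot, y to its left, z up, the work surface at z = 0. Lengths are in m, angles in degrees, forces in N, time in s.
With the tool pointing down it reaches from about 0.2 to 0.875 m from the base axis. Payload 3.4 kg.
Tool frame: the origin (TCP) lies midway between the tips of the shut fingers; the grasp point (between the pads) lies 19 mm behind it (r.tcp_to_grasp is the distance from the TCP to the grasp point, in m); z points along the fingers, y is the line along which they close (so a half turn about z gives the same grasp; the last joint's range is limited). The gripper opens to 94 mm and grips with 3 to 60 N. Pads are 16 mm wide; open, the fingers measure 119 mm over their backs; the gripper's body (75 mm by 177 mm) begins 78 mm behind the grasp point.
Start: joints at [-82.792, 15.808, 86.224, -0, 77.962, -6.933], TCP at [0.14, -0.558, 0.205] pointing down, gripper open.
Joint ranges: [-165.64, 165.64], [-43.16, 119.46], [12.63, 154.43], [-67.54, 247.53], [6.08, 155.33], [-154.97, 154.97]. Speed limits (degrees/s): [147.25, 147.25, 180, 180, 180, 180].

INTERFACE

Orientations are given as [roll, pitch, yaw] about the fixed x, y, z axes, in that order (R = Rz(yaw) Ry(pitch) Rx(roll)).
In Python, from plant import sensors, viewer, workorder, r gives the robot as it stands. The module is installed in compiled form; this text tells all that it offers.
- The arm moves only by the shell command python3 -m crank 'ROWS'. ROWS is JSON, a list of rows, each an object with "delta_pos": the shift along the tool's x, y, z each as a share of 8 cm, from -1 to 1, a list of three; "turn": the turn, a rotation vector about the tool's x, y, z each as a share of 90 degrees, from -1 to 1, a list of three; "grip": the opening, from -1 (shut) to 1 (fully open). In form: [{"delta_pos": [tx, ty, tz], "turn": [ax, ay, az], "grip": grip}, ...]. A call has 1 to 10 rows; each row shifts and turns the commanded pose from where the row before left it, along the tool's axes as they then stand; what a row does not reach is not made up. A row lasts 1/8 s, in which the tool goes at most 62.5 mm and 10.7 degrees, less where a joint would pass 70% of its speed; a pose out of reach is approached as far as the arm can. A call with a number of a shift or a turn outside -1 to 1 is refused whole. A call with a gripper value outside its range is refused whole. The fingers move at their own pace and stop on an object; the grip force is fixed at half the most. Time passes only in rows, so rows that do not move let the fingers close. It gives the time, the measured TCP pose, the force, the opening and the grip force at its end, in the units of the state.
- sensors.get_state(): the state, without advancing time (a new reading comes with each control period).
- viewer.capture(name): name is "scene" or "top" or "wrist"; returns a dict with "image" (480x640x3 uint8, red, green, blue), "depth" (480x640 float32, m along the optical axis (not along the pixel's ray), 0 where there is no reading), "fx", "fy", "cx", "cy" (pixels), "world_to_cam" (4x4, takes a point from world to camera coordinates). Camera axes: x right, y down, z forward; pixel columns grow to the right and rows downward; lengths in m; the calibration is good to about 2 mm. A picture is of the moment at which its call begins.
- workorder.sign_off(): hands the job in; it is judged then, once.
Trained networks look in the newest picture that a camera, given by its name, has taken for a name from the list of things; names that differ only in an ending like _2 or _b are one class to them, and where a whole thing is asked for, a point or a joint stands for the part that bears it (a point fixed in the world has none). Each returns a list of dicts, best first, with "confidence" (0 to 1); they miss things now and then, are a little off and sometimes report something else, mostly with a low value. They report only what shows in the picture. A call takes as long as a camera call. They do not tell look-alikes from the thing itself.
- viewer.recognise(camera, thing): "rect" ([left, top, right, bottom] in pixels, round what is visible of it).
The state is a dict: "time": time; "q": joint angles; "qvel": joint speeds; "joint_torque": joint torques, N m; "tcp_pos": TCP position; "eef_rot": TCP orientation; "wrist_force": force on the tool from outside, world axes, zero at the start; "ft_torque": the same for the moment, N m; "width": finger opening in m; "finger_force": force on a finger pad.
Only numpy, scipy, OpenCV 4.12 (cv2) and the standard library are available. Lean on these libraries where they do the work, as an engineer would, in place of code of your own. Each camera call takes 0.05 s, during which the arm holds its last target. There are 200 camera calls.

TASK

Pack the specimen case for transport: stand every jar from the desk upright in its own pocket of the white rack, then push the rack fully home beneath the cold shelf and lay the cold pack flat on that shelf. Then close the lid, swing the latch's wire bail over the keeper on the lid so that its bar lies behind the hook, and press the lever down past centre until it lies flat and the lid is clamped. Leave the bottle, the dish and the stapler where they are.

Things in the scene. Friction and masses are not known exactly. Their poses are not given: they have to be found in the camera images.
- case: Aluminium specimen carrier case, blue lining, fixed on the desk: 226 mm deep (its x), 320 wide (its y), body 92 high, 118 with the lid shut; walls 6, inner floor 5 mm up. Origin: centre of its underside. +x points from the front (latch) to the back (hinge), +y along the width to the end with the cold shelf, +z up. The front looks roughly to the robot's right (world -y).
- shelf_edge (a point): Middle of the free lower edge, 72 mm above the desk, of the cold shelf: a fixed aluminium plate 2 mm thick (top 74 mm up) that covers the case's +y half from this edge to the +y end wall: 214 mm in x, 160 in y, with an upstand along this edge to 86 mm. Jars in the rack (tops 64 mm up) pass beneath it; the gripper does not. Axes as the case.
- pack_mid (a point): Centre (11 mm above its underside) of the cold pack: rigid pale-blue plastic brick, 60 mm (its x) by 120 (its y) by 22 high, about 250 g, lying flat on the desk; z up. It belongs flat on the cold shelf, anywhere between upstand and walls, either way round; the shut lid has room above it.
- rack_center (a point): Centre of the rack's floor (10 mm above the desk). The white rack slides along the case's +y; its row of four pockets runs along x, their centres at x = -64.5, -21.5, 21.5 and 64.5 mm from this point (y = 0). Each pocket is 40 mm square, walls 18 mm above the floor, and takes one jar, upright. Rack 43 mm wide in y. Axes as the case.
- rack (a joint): Rack slide in m: 0 = fully out in the open half of the case (starts at 0 to 0.012), 0.092 = home against its stop beneath the cold shelf. Grows along the case's +y. Slides with about 1.5 to 3 N.
- rack_tab (a point): Middle, 47 mm above the desk, of the rack's upright push tab at the front end of the row: 20 mm in x, 8 in y, from 7 to 57 mm above the desk, its middle 15 mm from the front inner wall. With the rack fully out there is 48 mm of room behind it (-y side) to the end wall. Push it to +y; at home its back (-y) face is still 8 mm short of the shelf edge, so the pusher stays clear of the shelf.
- lid_hinge (a point): Middle of the lid's hinge line on the case's back upper edge, 92 mm above the desk. The hinge line runs along the case's y; the axes turn with the lid.
- lid (a joint): Lid angle in rad: 0 = shut, 1.57 = upright, starts at 1.82 to 1.96 (leaning back), stop at 2.0. Stiff, damped hinge: it stays above about 1.1 rad and sinks shut by itself (some 2 s) once below about 0.9 rad. About 2 N at the free edge moves it.
- lid_edge (a point): Middle of the lid's free edge (226 mm from the hinge line), on its outer (top) face. Lid 26 mm thick, 320 mm wide. When it stands open, its outer face looks away from the case's front; push it over from behind.
- keeper (a point): Seat of the keeper: where the centre of the bail's bar belongs; 8 mm out of the lid's front face, 108 mm above the desk with the lid shut. The keeper is a steel hook 40 mm wide, open upwards: a ledge 15 mm out of the face with an upturned lip, 3 mm thick, its top 2 mm above this point; channel between lip and face 12 mm wide. Axes turn with the lid, as the case's when shut.
- latch_pivot (a point): Lever pivot of the toggle latch, at the middle of the case's front, 18 mm out of the face and 70 mm above the desk. Axis along the case's y. Axes as the case.
- lever (a joint): Toggle lever in rad: 0 = flat, pointing straight down along the front; 1.57 = level, sticking out. Starts at 1.60 to 1.76, range 0 to 1.80; it stays where left. Below about 1.45 the bail no longer clears the keeper's lip. With the bail hooked its spring tightens below about 0.7; dead centre at about 0.16, below which the lever is drawn to 0. Pressing takes 2 to 4 N at its end.
- lever_tip (a point): Middle of the lever near its end, 50 mm from the pivot. Lever plate 26 mm wide, its outer face (upper face when it sticks out) 5 mm from the line through the pivot; its last 10 mm flare outwards. Total length about 58 mm.
- bail_bar (a point): Middle of the wire bail's cross bar: 8 mm thick, 52 mm long, along the case's y, on two legs 49 mm long that turn on a pin in the lever, 12 mm from the lever's pivot towards its end (pin 30 mm out of the case's front, 70 mm up with the lever level). At the start the bar is about 65 mm out of the front face and 106 mm above the desk.
- bail (a joint): Angle of the bail in the lever, rad: 2.60 = folded outwards against its stop (the start: it leans outwards about 45 degrees), falling as it swings up and inwards. It swings loosely: pushed up and past upright it falls by its own weight against the lid, the bar behind the keeper's lip and up to 7 mm above the seat (about 1.25); pressing the lever then draws it down into the hook (0).
- reagent: Bystander: reagent bottle with blue cap, 64 mm thick, 130 mm high, origin at the centre of its underside.
- dish: Bystander: closed clear dish, 93 mm across, 16 mm high, origin at the centre of its underside.
- stapler: Bystander: black stapler, 125 x 32 x 41 mm, origin at the centre of its underside.
- jar1_mid (a point): Centre, half-way up (27 mm), of a capped specimen jar standing on the desk: 54 mm high, body 33 mm thick, white cap 36 mm thick over the top 16 mm. Its z axis points to the cap. About 60 g. Two to four of the jars are there (None when absent).
- jar2_mid (a point): Centre, half-way up (27 mm), of a capped specimen jar standing on the desk: 54 mm high, body 33 mm thick, white cap 36 mm thick over the top 16 mm. Its z axis points to the cap. About 60 g. Two to four of the jars are there (None when absent).
- jar3_mid (a point): Centre, half-way up (27 mm), of a capped specimen jar standing on the desk: 54 mm high, body 33 mm thick, white cap 36 mm thick over the top 16 mm. Its z axis points to the cap. About 60 g. Two to four of the jars are there (None when absent).
- jar4_mid (a point): Centre, half-way up (27 mm), of a capped specimen jar standing on the desk: 54 mm high, body 33 mm thick, white cap 36 mm thick over the top 16 mm. Its z axis points to the cap. About 60 g. Two to four of the jars are there (None when absent).
There are look-alikes about, which are no part of the job. Leave any blue or turquoise look-alike of the part that bears jar2_mid alone.

How it is judged:
By the outcome, as a careful person would: the job done as asked, in the order asked, and still so for the second after the job is handed in, with the robot touching nothing.
Of jar1, jar2, jar3, jar4 only 2 to 4 are there at a start; the rules pass over those that are not, and their reading is None.
At some moment in a run one of pack may be knocked a few centimetres aside while the robot is not near it.
It also fails if it takes over 208 s, if anything falls off the work surface, if the arm or the gripper's body presses on something with over 40 N, if the wrist force passes 120 N, or if a joint passes its speed limit or range.

## Working session

There is one attempt and no reset: what is moved stays moved. The work goes in short steps, Python scripts to look and compute and a shell command to move; the robot and the scene stay as the last step left them, time stands still between calls to the robot, and variables do not carry over. Pictures are saved under pics/ and viewed, at most 14 in all, crops included, and the job is handed in when it is done.

```bash
mkdir -p pics; cat > h.py <<'E'
import numpy as np, cv2
from plant import sensors, viewer, workorder, r
from scipy.spatial.transform import Rotation as R
def cap(n):
    return viewer.capture(n)
def save(c,f,box=None,s=1):
    im=c["image"][...,::-1]
    if box: im=im[box[1]:box[3],box[0]:box[2]]
    im=cv2.resize(im,None,fx=s,fy=s); cv2.imwrite("pics/"+f,im)
def pts(c):
    d=c["depth"]; v,u=np.mgrid[0:480,0:640]
    P=np.stack([(u-c["cx"])/c["fx"]*d,(v-c["cy"])/c["fy"]*d,d],-1)
    T=np.linalg.inv(c["world_to_cam"]); W=P@T[:3,:3].T+T[:3,3]
    W[d==0]=np.nan
    return W
def proj(c,p):
    p=np.asarray(p); q=c["world_to_cam"][:3,:3]@p+c["world_to_cam"][:3,3]
    return c["fx"]*q[0]/q[2]+c["cx"],c["fy"]*q[1]/q[2]+c["cy"]
E
python3 - <<'E'
from h import *
s=sensors.get_state(); print({k:np.round(v,3).tolist() for k,v in s.items()}, r.tcp_to_grasp)
for n in ["scene","top"]:
    c=cap(n); save(c,n+"0.png"); np.savez(n+"0.npz",**c)
    T=np.linalg.inv(c["world_to_cam"]); print(n,T[:3,3].round(3),T[:3,2].round(3),c["fx"])
    W=pts(c)
    for t in ["jar1_mid","pack_mid","case","rack","rack_tab","lid","keeper","lever","bail","reagent","dish","stapler"]:
        for o in viewer.recognise(n,t)[:7]:
            a=[int(x) for x in o["rect"]]; m=W[(a[1]+a[3])//2,(a[0]+a[2])//2]
            print(t,round(o["confidence"],2),a,m.round(3))
E
```

```text
{'time': 0.0, 'q': [-82.792, 15.848, 86.295, -0.001, 77.961, -6.933], 'qvel': [-0.022, -0.064, -0.033, -0.043, -0.038, -0.082], 'joint_torque': [0.0, -40.458, -23.723, 0.07, 0.034, -0.0], 'tcp_pos': [0.14, -0.557, 0.205], 'eef_rot': [-179.897, -0.011, 14.142], 'wrist_force': [0.018, -0.061, -0.286], 'ft_torque': [-0.004, 0.05, -0.019], 'finger_force': 0.0, 'width': 0.094} 0.0188
scene [ 0.8   -0.464  0.807] [-0.332  0.478 -0.813] 440.8051096771395
jar1_mid 0.68 [185, 335, 208, 361] [ 0.44  -0.354  0.054]
case 0.93 [302, 45, 567, 315] [0.622 0.208 0.097]
rack 0.62 [385, 213, 451, 268] [0.65  0.108 0.011]
rack_tab 0.91 [388, 216, 448, 273] [0.658 0.086 0.028]
lid 0.71 [376, 47, 560, 221] [0.646 0.275 0.19 ]
keeper 0.73 [377, 49, 562, 218] [0.648 0.274 0.194]
lever 0.85 [324, 240, 354, 264] [ 0.56  -0.074  0.115]
lever 0.61 [225, 295, 246, 326] [ 0.448 -0.258  0.054]
bail 0.45 [324, 237, 355, 260] [ 0.541 -0.045  0.077]
bail 0.26 [232, 356, 253, 386] [ 0.534 -0.339  0.053]
reagent 0.68 [330, 95, 354, 148] [0.338 0.278 0.078]
reagent 0.42 [380, 48, 564, 222] [0.655 0.272 0.194]
dish 0.76
[... 477 characters left out ...]
-0.207  0.026]
case 0.95 [76, 72, 326, 295] [0.644 0.196 0.073]
rack 0.61 [209, 166, 300, 209] [0.655 0.087 0.009]
rack_tab 0.82 [207, 169, 301, 207] [0.653 0.087 0.008]
lid 0.78 [77, 68, 212, 265] [0.639 0.281 0.203]
lid 0.32 [435, 277, 455, 297] [ 0.427 -0.34   0.05 ]
keeper 0.7 [79, 69, 212, 264] [0.638 0.278 0.207]
lever 0.93 [299, 213, 331, 235] [ 0.556 -0.055  0.078]
bail 0.73 [435, 277, 455, 297] [ 0.427 -0.34   0.05 ]
bail 0.69 [315, 212, 329, 235] [ 0.55  -0.07   0.114]
reagent 0.76 [127, 312, 164, 347] [0.326 0.287 0.104]
reagent 0.26 [79, 70, 212, 266] [0.637 0.281 0.196]
dish 0.96 [435, 173, 473, 207] [ 0.654 -0.374  0.018]
stapler 0.85 [476, 317, 505, 374] [ 0.305 -0.435  0.042]
```

View pics/scene0.png

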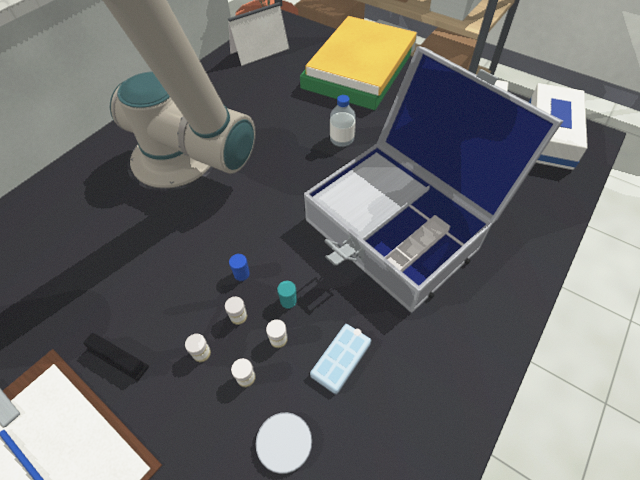

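View pics/top0.png

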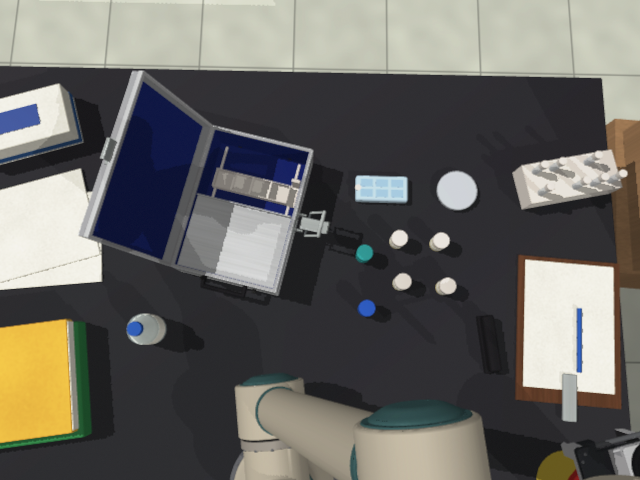

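All four white jars are present: top view (399,239), (440,241), (402,281), (446,287). The blue (366,308) and turquoise (364,253) ones are look-alikes. The pack is at (381,189), and the case front (latch) is at (313,224), facing world -y.

```bash
cat > fit.py <<'E'
from h import *
from scipy.optimize import least_squares
def casefit(cs,guess):
    Q=[]
    for W in cs:
        m=(W[...,2]>.089)&(W[...,2]<.095)&(np.hypot(W[...,0]-guess[0],W[...,1]-guess[1])<.24)
        Q.append(W[m][:,:2])
    Q=np.vstack(Q)
    def f(p):
        c,s=np.cos(p[2]),np.sin(p[2]); d=Q-p[:2]; x=d@[c,s]; y=d@[-s,c]
        a=np.abs(x)-.110; b=np.abs(y)-.157
        return np.abs(np.maximum(a,b))*np.where(np.maximum(a,b)<.02,1,1)
    best=min((least_squares(f,[guess[0],guess[1],g],loss='soft_l1',f_scale=.002) for g in np.deg2rad(np.arange(50,131,10))),key=lambda o:o.cost)
    return best.x,len(Q),np.median(f(best.x))
E
python3 - <<'E'
from fit import *
cs={n:dict(np.load(n+"0.npz")) for n in("scene","top")}
Ws={n:pts(c) for n,c in cs.items()}
for k in (["scene"],["top"],["scene","top"]):
    p,n,e=casefit([Ws[a] for a in k],[.63,.11]); print(k,p[:2].round(4),np.rad2deg(p[2]).round(2),n,e.round(4))
# jars / pack
for n in Ws:
    W=Ws[n]; im=cs[n]["image"].astype(int); 
    reg=(W[...,1]<-.12)&(W[...,0]>.25)&(W[...,0]<.8)&(W[...,1]>-.5)
    m=(reg&(W[...,2]>.050)&(W[...,2]<.060)).astype(np.uint8)
    k,l,st,ce=cv2.connectedComponentsWithStats(m)
    for i in range(1,k):
        if st[i,4]<60: continue
        P=W[l==i]; c=im[l==i].mean(0).astype(int); (cx,cy),rad=cv2.minEnclosingCircle(P[:,:2].astype(np.float32))
        print(n,"blob",st[i,4],ce[i].round(),np.round([cx,cy,rad,*P.mean(0)],4),c)
    m=reg&(W[...,2]>.015)&(W[...,2]<.030)&(W[...,1]>-.29)&(W[...,0]>.58)
    P=W[m]; print(n,"pack",cv2.minAreaRect(P[:,:2].astype(np.float32)),np.median(P[:,2]),len(P))
E
```

```text
['scene'] [0.5882 0.1016] 76.94 2555 0.0045
['top'] [0.5891 0.1072] 77.13 2505 0.0063
['scene', 'top'] [0.5886 0.1042] 76.94 5060 0.0053
scene blob 215 [237. 261.] [ 0.3788 -0.1716  0.019   0.379  -0.1725  0.0532] [ 61 100 197]
scene blob 235 [286. 289.] [ 0.4992 -0.1677  0.0182  0.4993 -0.1679  0.053 ] [ 70 161 160]
scene blob 258 [234. 305.] [ 0.4371 -0.2507  0.0181  0.438  -0.2509  0.0531] [220 216 211]
scene blob 279 [275. 328.] [ 0.5326 -0.2439  0.0181  0.5331 -0.2443  0.0531] [233 230 226]
scene blob 295 [194. 343.] [ 0.4296 -0.3476  0.0181  0.4301 -0.3478  0.0532] [224 221 216]
scene blob 330 [241. 368.] [ 0.5291 -0.3355  0.0181  0.5296 -0.3359  0.053 ] [233 230 226]
scene pack ((0.6536058783531189, -0.208097904920578), (0.12284697592258453, 0.06064916402101517), 89.35700988769531) 0.021117803168613225 2062
top blob 196 [399. 238.] [ 0.5341 -0.2402  0.0182  0.5334 -0.2398  0.0538] [225 219 212]
top blob 186 [441. 240.] [ 0.5292 -0.3315  0.0177  0.5289 -0.3316  0.0537] [225 219 212]
top blob 190 [364. 253.] [ 0.499  -0.1636  0.0179  0.4986 -0.1637  0.0537] [ 47 146 143]
top blob 202 [402. 281.] [ 0.438  -0.2466  0.0179  0.4375 -0.2466  0.054 ] [212 205 195]
top blob 196 [447. 286.] [ 0.4292 -0.3437  0.0179  0.4297 -0.3432  0.0538] [213 206 197]
top blob 202 [366. 308.] [ 0.3787 -0.1685  0.018   0.3791 -0.1684  0.0535] [ 44  87 182]
top pack ((0.654108464717865, -0.2046353816986084), (0.11815940588712692, 0.061096515506505966), 89.59052276611328) 0.021536994484556926 1296
```

```bash
python3 - <<'E'
from h import *
cv=np.zeros((560,800,3),np.uint8)
c0,a=np.array([.5886,.1042]),np.deg2rad(77)
for j,n in enumerate(("scene","top")):
    c=dict(np.load(n+"0.npz")); W=pts(c); im=c["image"]
    d=W[...,:2]-c0; x=d@[np.cos(a),np.sin(a)]; y=d@[-np.sin(a),np.cos(a)]; z=W[...,2]
    m=(np.abs(x)<.2)&(np.abs(y)<.19)&(z<.125)&(z>-.01)
    o=np.argsort(z[m])
    col=np.stack([np.clip((z[m]-0)*2200,0,255)]*3,-1)
    col[(z[m]>.087)&(z[m]<.096)]=[0,0,255]; col[(z[m]>.1)]=[255,128,0]
    u=(y[m]*1000+200+400*j).astype(int); v=(x[m]*1000+250).astype(int)
    for i in o: cv[v[i],u[i]]=col[i]
    for g in range(-150,200,50):
        cv[g+250,400*j:400*j+8]=[0,255,0]; cv[0:8,g+200+400*j]=[0,255,0]
cv=cv2.dilate(cv,np.ones((2,2)))
cv2.imwrite("pics/ortho.png",cv)
E
```

```text
(no output)
```

View pics/ortho.png

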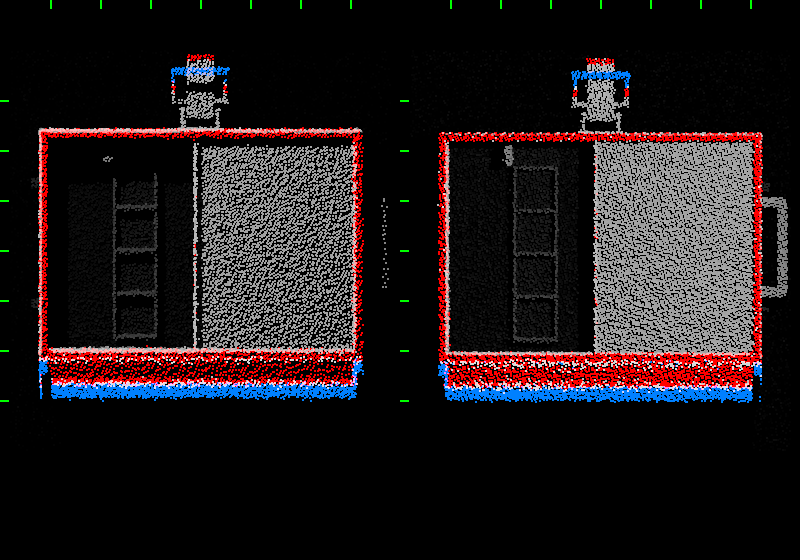

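The ortho map shows the case outline cleanly. The rack centre is about (8, -64.5) mm in the case frame and the tab about (-90, -92), so the rack joint reads about 0.01. Next I'll refine the case pose.

```bash
cat > fit2.py <<'E'
from h import *
from scipy.optimize import least_squares
def fit3(W,p0):
    a=p0[2]; d=W[...,:2]-p0[:2]; x=d@[np.cos(a),np.sin(a)]; y=d@[-np.sin(a),np.cos(a)]; z=W[...,2]
    m=(z>.086)&(z<.097)&(x>-.125)&(x<.08)&(np.abs(y)<.17)&((x<-.095)|(np.abs(y)>.145))
    Q=W[m][:,:2]
    def f(p):
        c,s=np.cos(p[2]),np.sin(p[2]); d=Q-p[:2]; x=d@[c,s]; y=d@[-s,c]
        return np.abs(np.stack([x+.110,y-.157,y+.157])).min(0)
    o=least_squares(f,p0,loss='soft_l1',f_scale=.002); return o.x,np.median(f(o.x))
def tocase(P,p):
    d=np.asarray(P)[...,:2]-p[:2]; c,s=np.cos(p[2]),np.sin(p[2])
    return np.stack([d@[c,s],d@[-s,c]],-1)
def toworld(x,y,p):
    c,s=np.cos(p[2]),np.sin(p[2]); return np.array([p[0]+c*x-s*y,p[1]+s*x+c*y])
E
python3 - <<'E'
from fit2 import *
for n in ("scene","top"):
    c=dict(np.load(n+"0.npz")); W=pts(c)
    p,e=fit3(W,[.587,.0972,np.deg2rad(77)]); print(n,p[:2].round(4),np.rad2deg(p[2]).round(2),e.round(4))
    C=tocase(W,p); x,y,z=C[...,0],C[...,1],W[...,2]
    m=(z>.02)&(z<.034)&(np.abs(y+.065)<.027)&(np.abs(x)<.1); m2=(z>.045)&(z<.062)&(y<-.07)&(np.abs(y)<.14)&(x<-.07)&(x>-.103)
    print(" rack y",np.percentile(y[m],[2,98]).round(4),"x",np.percentile(x[m],[2,98]).round(4)," tab",np.median(x[m2]).round(4),np.percentile(y[m2],[2,50,98]).round(4),z[m2].max())
    m=(x<-.12)&(np.abs(y)<.04)&(z>.06)
    b=m&(z>.102)&(z<.116); print(" bar",np.median(x[b]).round(4),np.percentile(y[b],[2,98]).round(4),np.median(z[b]).round(4))
    l=m&(np.abs(y-y[b].mean())<.010)&(x<-.14)&(z<.1); print(" lever",np.round([x[l].min(),np.median(z[l]),np.polyfit(x[l],z[l],1)[0]],4))
    # lid plane
    L=(x>.12)&(x<.26)&(z>.14)&(z<.33)&(np.abs(y)<.15)
    A=np.polyfit(z[L],x[L],1); print(" lid slope",np.degrees(np.arctan(A[0])).round(2),"top z",np.nanpercentile(z[L],99.5),len(z[L]))
E
```

```text
scene [0.5875 0.0961] 76.97 0.0021
 rack y [-0.0862 -0.0428] x [-0.0604  0.095 ]  tab -0.0834 [-0.0955 -0.0932 -0.0882] 0.05786594004617829
 bar -0.1721 [-0.0277  0.0273] 0.1139
 lever [-0.1872  0.0807 -0.2456]
 lid slope 21.47 top z 0.30276209271245597 11809
top [0.5874 0.1008] 76.97 0.0021
 rack y [-0.0892 -0.0437] x [-0.0865  0.0941]  tab -0.0918 [-0.0966 -0.092  -0.0891] 0.061451684326997436
 bar -0.1716 [-0.0281  0.0272] 0.1138
 lever [-0.188   0.0801 -0.2382]
 lid slope 20.22 top z 0.30524181623648927 10292
```

```bash
python3 -m crank '[{"delta_pos":[0,0,0],"turn":[0,0,-0.1],"grip":0.3},{"delta_pos":[0,0,0],"turn":[0,0,-0.1],"grip":0.3},{"delta_pos":[0,0,0],"turn":[0,0,-0.1],"grip":0.3},{"delta_pos":[0,0,0],"turn":[0,0,-0.1],"grip":0.3},{"delta_pos":[0,0,0],"turn":[0,0,-0.1],"grip":0.3},{"delta_pos":[0,0,0],"turn":[0,0,-0.1],"grip":0.3},{"delta_pos":[0,0,0],"turn":[0,0,-0.098],"grip":0.3},{"delta_pos":[0,0,0],"turn":[0,0,0],"grip":0.3}]'
cat >> fit2.py <<'E'
YB=0.0985
P=np.array([.5875,YB,np.deg2rad(76.97)])
def d(*targets):
    "print tool-frame shifts in 80 mm units between successive world targets, from the present pose"
    s=sensors.get_state(); Rm=R.from_euler('xyz',s["eef_rot"],degrees=True).as_matrix(); q=s["tcp_pos"]
    print("t",round(s["time"],2),"tcp",np.round(q,4),"rot",np.round(s["eef_rot"],2),"w",round(s["width"],4),"ff",round(float(s["finger_force"]),1),"F",np.round(s["wrist_force"],1))
    q=np.array(q)
    for t in targets:
        t=np.array(t); print(" to",t.round(4),"units",(Rm.T@(t-q)/.08).round(3)); q=t
E
python3 - <<'E'
from fit2 import *
d([.4294,-.3457,.12],[.4294,-.3457,.027])
E
```

```text
time: 2.3
tcp_pos: [0.1405, -0.5576, 0.2055]
eef_rot: [180.0, 0.0, 76.9]
wrist_force: [0.4, -0.2, -0.4]
width: 0.0613
finger_force: 0.0
t 2.3 tcp [ 0.1405 -0.5576  0.2055] rot [1.800e+02 1.000e-02 7.686e+01] w 0.0613 ff 0.0 F [ 0.4 -0.2 -0.4]
 to [ 0.4294 -0.3457  0.12  ] units [3.401 2.915 1.068]
 to [ 0.4294 -0.3457  0.027 ] units [ 0.    -0.     1.162]
```

```bash
python3 -m crank '[{"delta_pos":[0.425,0.364,0],"turn":[0,0,0],"grip":0.3},{"delta_pos":[0.425,0.364,0],"turn":[0,0,0],"grip":0.3},{"delta_pos":[0.425,0.364,0],"turn":[0,0,0],"grip":0.3},{"delta_pos":[0.425,0.364,0],"turn":[0,0,0],"grip":0.3},{"delta_pos":[0.425,0.364,0.267],"turn":[0,0,0],"grip":0.3},{"delta_pos":[0.425,0.364,0.267],"turn":[0,0,0],"grip":0.3},{"delta_pos":[0.425,0.364,0.267],"turn":[0,0,0],"grip":0.3},{"delta_pos":[0.425,0.364,0.267],"turn":[0,0,0],"grip":0.3},{"delta_pos":[0,0,0],"turn":[0,0,0],"grip":0.3},{"delta_pos":[0,0,0],"turn":[0,0,0],"grip":0.3}]'
python3 - <<'E'
from fit2 import *
d([.4294,-.3457,.027])
c=cap("wrist"); save(c,"w1.png"); W=pts(c)
m=((W[...,2]>.048)&(W[...,2]<.060)).astype(np.uint8)
k,l,st,ce=cv2.connectedComponentsWithStats(m)
for i in range(1,k):
    if st[i,4]<60: continue
    Q=W[l==i]; (cx,cy),rad=cv2.minEnclosingCircle(Q[:,:2].astype(np.float32)); print(st[i,4],ce[i].round(),np.round([cx,cy,rad],4),Q[:,2].mean().round(4))
E
```

```text
time: 3.55
tcp_pos: [0.4287, -0.3457, 0.1203]
eef_rot: [-180.0, 0.1, 76.9]
wrist_force: [-0.4, 0.7, 0.2]
width: 0.0614
finger_force: 0.0
t 3.55 tcp [ 0.4287 -0.3457  0.1203] rot [-1.7999e+02  5.0000e-02  7.6920e+01] w 0.0614 ff 0.0 F [-0.4  0.7  0.2]
 to [ 0.4294 -0.3457  0.027 ] units [0.003 0.009 1.166]
758 [161.   7.] [ 0.3783 -0.1791  0.0153] 0.0533
3247 [446.  49.] [ 0.534  -0.2421  0.0182] 0.0537
2806 [292. 100.] [ 0.4388 -0.2488  0.0181] 0.0539
2380 [458. 200.] [ 0.5301 -0.3337  0.018 ] 0.0537
2104 [315. 249.] [ 0.4306 -0.3455  0.018 ] 0.0537
```

```bash
python3 -m crank '[{"delta_pos":[0.003,0.016,0.4],"turn":[0,0,0],"grip":0.3},{"delta_pos":[0,0,0.4],"turn":[0,0,0],"grip":0.3},{"delta_pos":[0,0,0.36],"turn":[0,0,0],"grip":0.3},{"delta_pos":[0,0,0],"turn":[0,0,0],"grip":-1},{"delta_pos":[0,0,0],"turn":[0,0,0],"grip":-1},{"delta_pos":[0,0,0],"turn":[0,0,0],"grip":-1},{"delta_pos":[0,0,0],"turn":[0,0,0],"grip":-1},{"delta_pos":[0,0,-0.6],"turn":[0,0,0],"grip":-1},{"delta_pos":[0,0,-0.7],"turn":[0,0,0],"grip":-1},{"delta_pos":[0,0,-0.7],"turn":[0,0,0],"grip":-1}]'
python3 - <<'E'
from fit2 import *
for x in (-.0565,-.0135,.0295,.0725): print(x,toworld(x,-.0645,P).round(4))
t=toworld(.0725,-.0645,P)
d([*t,.185],[*t,.0375])
E
```

```text
time: 4.85
tcp_pos: [0.43, -0.3449, 0.1892]
eef_rot: [180.0, 0.0, 77.0]
wrist_force: [0.5, -1.2, -0.5]
width: 0.0353
finger_force: 30.0
-0.0565 [0.6376 0.0289]
-0.0135 [0.6473 0.0708]
0.0295 [0.657  0.1127]
0.0725 [0.6667 0.1546]
t 4.85 tcp [ 0.43   -0.3449  0.1892] rot [1.7998e+02 1.0000e-02 7.6970e+01] w 0.0353 ff 30.0 F [ 0.5 -1.2 -0.5]
 to [0.6667 0.1546 0.185 ] units [6.75  1.474 0.052]
 to [0.6667 0.1546 0.0375] units [ 0.000e+00 -1.000e-03  1.844e+00]
```

```bash
python3 -m crank '[{"delta_pos":[0.56,0.123,0],"turn":[0,0,0],"grip":-1},{"delta_pos":[0.56,0.123,0],"turn":[0,0,0],"grip":-1},{"delta_pos":[0.56,0.123,0],"turn":[0,0,0],"grip":-1},{"delta_pos":[0.56,0.123,0],"turn":[0,0,0],"grip":-1},{"delta_pos":[0.56,0.123,0],"turn":[0,0,0],"grip":-1},{"delta_pos":[0.56,0.123,0],"turn":[0,0,0],"grip":-1},{"delta_pos":[0.56,0.123,0],"turn":[0,0,0],"grip":-1},{"delta_pos":[0.56,0.123,0],"turn":[0,0,0],"grip":-1},{"delta_pos":[0.56,0.123,0],"turn":[0,0,0],"grip":-1},{"delta_pos":[0.56,0.123,0],"turn":[0,0,0],"grip":-1}]'
python3 -m crank '[{"delta_pos":[0.56,0.123,0],"turn":[0,0,0],"grip":-1},{"delta_pos":[0.59,0.12,0],"turn":[0,0,0],"grip":-1},{"delta_pos":[0,0,0],"turn":[0,0,0],"grip":-1},{"delta_pos":[0,0,0],"turn":[0,0,0],"grip":-1}]'
python3 - <<'E'
from fit2 import *
t=toworld(.0725,-.0645,P)
d([*t,.185],[*t,.0375])
c=cap("wrist"); save(c,"w2.png"); W=pts(c)
C=tocase(W,P); x,y,z=C[...,0],C[...,1],W[...,2]
m=(z>.023)&(z<.033)&(np.abs(y+.065)<.03)&(np.abs(x)<.105)
print("rack y",np.percentile(y[m],[1,5,95,99]).round(4),"x",np.percentile(x[m],[1,5,95,99]).round(4),m.sum())
E
```

```text
time: 6.1
tcp_pos: [0.6274, 0.0706, 0.1875]
eef_rot: [180.0, 0.0, 77.0]
wrist_force: [-0.0, 1.0, 0.3]
width: 0.0351
finger_force: 30.0
time: 6.6
tcp_pos: [0.6662, 0.1539, 0.187]
eef_rot: [-180.0, 0.1, 77.0]
wrist_force: [-0.2, -0.3, -1.0]
width: 0.0351
finger_force: 30.0
t 6.6 tcp [0.6662 0.1539 0.187 ] rot [-1.7996e+02  7.0000e-02  7.6990e+01] w 0.0351 ff 30.0 F [-0.2 -0.3 -1. ]
 to [0.6667 0.1546 0.185 ] units [0.01  0.004 0.025]
 to [0.6667 0.1546 0.0375] units [2.000e-03 1.000e-03 1.844e+00]
rack y [-0.0929 -0.0875 -0.045  -0.039 ] x [-0.1049 -0.1047  0.0957  0.0959] 1173
```

View pics/w2.png

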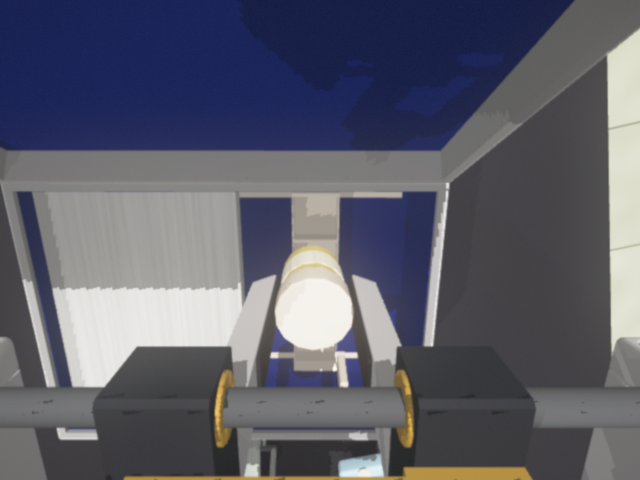

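```bash
python3 -m crank '[{"delta_pos":[0.02,0.01,0.45],"turn":[0,0,0],"grip":-1},{"delta_pos":[0,0,0.45],"turn":[0,0,0],"grip":-1},{"delta_pos":[0,0,0.4],"turn":[0,0,0],"grip":-1},{"delta_pos":[0,0,0.3],"turn":[0,0,0],"grip":-1},{"delta_pos":[0,0,0.15],"turn":[0,0,0],"grip":-1},{"delta_pos":[0,0,0.1],"turn":[0,0,0],"grip":-1},{"delta_pos":[0,0,0],"turn":[0,0,0],"grip":-1},{"delta_pos":[0,0,0],"turn":[0,0,0],"grip":-1}]'
python3 - <<'E'
from fit2 import *
d([.6667,.1546,.0375])
E
```

```text
time: 7.65
tcp_pos: [0.6685, 0.1556, 0.0402]
eef_rot: [179.9, -0.0, 77.0]
wrist_force: [-0.8, 0.3, -0.1]
width: 0.0355
finger_force: 30.0
t 7.65 tcp [0.6685 0.1556 0.0402] rot [ 1.7991e+02 -3.0000e-02  7.6960e+01] w 0.0355 ff 30.0 F [-0.8  0.3 -0.1]
 to [0.6667 0.1546 0.0375] units [-0.017 -0.018  0.033]
```

```bash
python3 -m crank '[{"delta_pos":[-0.01,-0.01,0.03],"turn":[0,0,0],"grip":-1},{"delta_pos":[0,0,0],"turn":[0,0,0],"grip":-1},{"delta_pos":[0,0,0],"turn":[0,0,0],"grip":0.15},{"delta_pos":[0,0,0],"turn":[0,0,0],"grip":0.15},{"delta_pos":[0,0,-0.2],"turn":[0,0,0],"grip":0.15},{"delta_pos":[0,0,-0.5],"turn":[0,0,0],"grip":0.15},{"delta_pos":[0,0,-0.6],"turn":[0,0,0],"grip":0.15},{"delta_pos":[0,0,-0.6],"turn":[0,0,0],"grip":0.3}]'
python3 - <<'E'
from fit2 import *
d([.5297,-.3336,.19],[.5297,-.3336,.027],[.5297,-.3336,.187],[*toworld(.0300,-.0650,P),.187],[*toworld(.0300,-.0650,P),.0375])
c=cap("top"); save(c,"t2.png"); W=pts(c); C=tocase(W,P+[0,.0023,0]); x,y,z=C[...,0],C[...,1],W[...,2]
m=(z>.055)&(z<.075)&(np.abs(y+.065)<.03)&(x>.04)&(x<.1); print(m.sum(),np.round([x[m].mean(),y[m].mean(),z[m].mean()],4))
E
```

```text
time: 8.65
tcp_pos: [0.6669, 0.155, 0.1912]
eef_rot: [180.0, -0.0, 77.0]
wrist_force: [0.0, 0.0, -0.8]
width: 0.06
finger_force: 0.0
t 8.65 tcp [0.6669 0.155  0.1912] rot [ 1.7996e+02 -1.0000e-02  7.6960e+01] w 0.06 ff 0.0 F [ 0.   0.  -0.8]
 to [ 0.5297 -0.3336  0.19  ] units [-6.337 -0.293  0.014]
 to [ 0.5297 -0.3336  0.027 ] units [-0.000e+00 -2.000e-03  2.037e+00]
 to [ 0.5297 -0.3336  0.187 ] units [ 0.     0.002 -2.   ]
 to [0.6576 0.1131 0.187 ] units [5.80e+00 2.98e-01 1.00e-03]
 to [0.6576 0.1131 0.0375] units [-0.000e+00 -1.000e-03  1.869e+00]
207 [ 0.0728 -0.0642  0.0631]
```

```bash
python3 -m crank '[{"delta_pos":[-0.58,-0.027,0],"turn":[0,0,0],"grip":0.3},{"delta_pos":[-0.58,-0.027,0],"turn":[0,0,0],"grip":0.3},{"delta_pos":[-0.58,-0.027,0],"turn":[0,0,0],"grip":0.3},{"delta_pos":[-0.58,-0.027,0],"turn":[0,0,0],"grip":0.3},{"delta_pos":[-0.58,-0.027,0],"turn":[0,0,0],"grip":0.3},{"delta_pos":[-0.58,-0.027,0],"turn":[0,0,0],"grip":0.3},{"delta_pos":[-0.58,-0.027,0],"turn":[0,0,0],"grip":0.3},{"delta_pos":[-0.58,-0.027,0],"turn":[0,0,0],"grip":0.3},{"delta_pos":[-0.58,-0.027,0],"turn":[0,0,0],"grip":0.3},{"delta_pos":[-0.58,-0.027,0.3],"turn":[0,0,0],"grip":0.3}]'
python3 -m crank '[{"delta_pos":[-0.537,-0.024,0.5],"turn":[0,0,0],"grip":0.3},{"delta_pos":[0,0,0],"turn":[0,0,0],"grip":0.3},{"delta_pos":[0,0,0],"turn":[0,0,0],"grip":0.3}]'
python3 - <<'E'
from fit2 import *
d([.5297,-.3336,.027])
E
```

```text
time: 9.95
tcp_pos: [0.5422, -0.2946, 0.1674]
eef_rot: [179.7, 0.1, 77.0]
wrist_force: [-0.2, -0.7, 0.2]
width: 0.0611
finger_force: 0.0
time: 10.32
tcp_pos: [0.5301, -0.3334, 0.1257]
eef_rot: [179.9, -0.0, 76.9]
wrist_force: [-0.1, -0.2, 1.3]
width: 0.061
finger_force: 0.0
t 10.32 tcp [ 0.5301 -0.3334  0.1257] rot [ 1.7994e+02 -2.0000e-02  7.6930e+01] w 0.061 ff 0.0 F [-0.1 -0.2  1.3]
 to [ 0.5297 -0.3336  0.027 ] units [-0.004 -0.006  1.233]
```

```bash
python3 -m crank '[{"delta_pos":[-0.004,-0.006,0.45],"turn":[0,0,0],"grip":0.3},{"delta_pos":[0,0,0.45],"turn":[0,0,0],"grip":0.3},{"delta_pos":[0,0,0.33],"turn":[0,0,0],"grip":0.3},{"delta_pos":[0,0,0],"turn":[0,0,0],"grip":-1},{"delta_pos":[0,0,0],"turn":[0,0,0],"grip":-1},{"delta_pos":[0,0,0],"turn":[0,0,0],"grip":-1},{"delta_pos":[0,0,0],"turn":[0,0,0],"grip":-1},{"delta_pos":[0,0,-0.6],"turn":[0,0,0],"grip":-1},{"delta_pos":[0,0,-0.7],"turn":[0,0,0],"grip":-1},{"delta_pos":[0,0,-0.7],"turn":[0,0,0],"grip":-1}]'
python3 -m crank '[{"delta_pos":[0.58,0.03,0],"turn":[0,0,0],"grip":-1},{"delta_pos":[0.58,0.03,0],"turn":[0,0,0],"grip":-1},{"delta_pos":[0.58,0.03,0],"turn":[0,0,0],"grip":-1},{"delta_pos":[0.58,0.03,0],"turn":[0,0,0],"grip":-1},{"delta_pos":[0.58,0.03,0],"turn":[0,0,0],"grip":-1},{"delta_pos":[0.58,0.03,0],"turn":[0,0,0],"grip":-1},{"delta_pos":[0.58,0.03,0],"turn":[0,0,0],"grip":-1},{"delta_pos":[0.58,0.03,0],"turn":[0,0,0],"grip":-1},{"delta_pos":[0.58,0.03,0],"turn":[0,0,0],"grip":-1},{"delta_pos":[0.58,0.03,0],"turn":[0,0,0],"grip":-1}]'
python3 -m crank '[{"delta_pos":[0,0,0],"turn":[0,0,0],"grip":-1},{"delta_pos":[0,0,0],"turn":[0,0,0],"grip":-1}]'
python3 - <<'E'
from fit2 import *
d([*toworld(.0295,-.0650,P),.0385])
E
```

```text
time: 11.58
tcp_pos: [0.5288, -0.3337, 0.1883]
eef_rot: [-180.0, 0.0, 76.9]
wrist_force: [1.0, -0.4, 0.2]
width: 0.0356
finger_force: 30.0
time: 12.82
tcp_pos: [0.6573, 0.1142, 0.1867]
eef_rot: [180.0, 0.0, 77.0]
wrist_force: [0.8, -0.3, -0.2]
width: 0.0352
finger_force: 30.0
time: 13.08
tcp_pos: [0.6568, 0.1124, 0.1863]
eef_rot: [-180.0, 0.1, 77.0]
wrist_force: [-0.3, 0.3, -0.4]
width: 0.0352
finger_force: 30.0
t 13.07 tcp [0.6568 0.1124 0.1863] rot [-1.7998e+02  7.0000e-02  7.6980e+01] w 0.0352 ff 30.0 F [-0.3  0.3 -0.4]
 to [0.6575 0.1126 0.0385] units [0.007 0.008 1.848]
```

Next: place B, then go to jar A (.5338,-.2420).

```bash
python3 -m crank '[{"delta_pos":[0.005,0.006,0.45],"turn":[0,0,0],"grip":-1},{"delta_pos":[0,0,0.45],"turn":[0,0,0],"grip":-1},{"delta_pos":[0,0,0.4],"turn":[0,0,0],"grip":-1},{"delta_pos":[0,0,0.3],"turn":[0,0,0],"grip":-1},{"delta_pos":[0,0,0.15],"turn":[0,0,0],"grip":-1},{"delta_pos":[0,0,0.1],"turn":[0,0,0],"grip":-1},{"delta_pos":[0,0,0],"turn":[0,0,0],"grip":-1},{"delta_pos":[0,0,0],"turn":[0,0,0],"grip":-1}]'
python3 - <<'E'
from fit2 import *
d([*toworld(.0295,-.0650,P),.0380])
E
```

```text
time: 14.08
tcp_pos: [0.6583, 0.113, 0.0392]
eef_rot: [179.9, -0.0, 77.0]
wrist_force: [0.2, 0.3, -0.3]
width: 0.0356
finger_force: 30.0
t 14.07 tcp [0.6583 0.113  0.0392] rot [ 1.7991e+02 -2.0000e-02  7.6950e+01] w 0.0356 ff 30.0 F [ 0.2  0.3 -0.3]
 to [0.6575 0.1126 0.038 ] units [-0.007 -0.009  0.016]
```

```bash
python3 -m crank '[{"delta_pos":[-0.007,-0.009,0.018],"turn":[0,0,0],"grip":-1},{"delta_pos":[0,0,0],"turn":[0,0,0],"grip":-1},{"delta_pos":[0,0,0],"turn":[0,0,0],"grip":0.15},{"delta_pos":[0,0,0],"turn":[0,0,0],"grip":0.15},{"delta_pos":[0,0,-0.2],"turn":[0,0,0],"grip":0.15},{"delta_pos":[0,0,-0.5],"turn":[0,0,0],"grip":0.15},{"delta_pos":[0,0,-0.6],"turn":[0,0,0],"grip":0.15},{"delta_pos":[0,0,-0.6],"turn":[0,0,0],"grip":0.3},{"delta_pos":[0,0,0],"turn":[0,0,0],"grip":0.3}]'
python3 - <<'E'
from fit2 import *
d([.5338,-.2420,.19],[.5338,-.2420,.027],[.5338,-.2420,.187],[*toworld(-.0130,-.0650,P),.187])
E
```

```text
time: 15.2
tcp_pos: [0.6598, 0.113, 0.195]
eef_rot: [179.4, -0.2, 77.0]
wrist_force: [0.5, -0.4, -0.2]
width: 0.0612
finger_force: 0.0
t 15.2 tcp [0.6598 0.113  0.195 ] rot [ 1.7941e+02 -1.7000e-01  7.6970e+01] w 0.0612 ff 0.0 F [ 0.5 -0.4 -0.2]
 to [ 0.5338 -0.242   0.19  ] units [-4.679 -0.534  0.043]
 to [ 0.5338 -0.242   0.027 ] units [-0.006 -0.021  2.037]
 to [ 0.5338 -0.242   0.187 ] units [ 0.006  0.021 -2.   ]
 to [0.6479 0.0712 0.187 ] units [4.136 0.506 0.018]
```

```bash
python3 -m crank '[{"delta_pos":[-0.584,-0.064,0],"turn":[0,0,0],"grip":0.3},{"delta_pos":[-0.584,-0.064,0],"turn":[0,0,0],"grip":0.3},{"delta_pos":[-0.584,-0.064,0],"turn":[0,0,0],"grip":0.3},{"delta_pos":[-0.584,-0.064,0],"turn":[0,0,0],"grip":0.3},{"delta_pos":[-0.584,-0.064,0],"turn":[0,0,0],"grip":0.3},{"delta_pos":[-0.584,-0.064,0],"turn":[0,0,0],"grip":0.3},{"delta_pos":[-0.584,-0.064,0.2],"turn":[0,0,0],"grip":0.3},{"delta_pos":[-0.584,-0.064,0.5],"turn":[0,0,0],"grip":0.3},{"delta_pos":[0,0,0],"turn":[0,0,0],"grip":0.3},{"delta_pos":[0,0,0],"turn":[0,0,0],"grip":0.3}]'
python3 - <<'E'
from fit2 import *
d([.5338,-.2420,.027])
E
```

```text
time: 16.45
tcp_pos: [0.5325, -0.2417, 0.1327]
eef_rot: [-179.9, -0.1, 76.9]
wrist_force: [-0.4, 0.7, 0.6]
width: 0.061
finger_force: 0.0
t 16.45 tcp [ 0.5325 -0.2417  0.1327] rot [-1.7995e+02 -6.0000e-02  7.6920e+01] w 0.061 ff 0.0 F [-0.4  0.7  0.6]
 to [ 0.5338 -0.242   0.027 ] units [-0.002  0.018  1.321]
```

```bash
python3 -m crank '[{"delta_pos":[0,0.015,0.45],"turn":[0,0,0],"grip":0.3},{"delta_pos":[0,0,0.45],"turn":[0,0,0],"grip":0.3},{"delta_pos":[0,0,0.42],"turn":[0,0,0],"grip":0.3},{"delta_pos":[0,0,0],"turn":[0,0,0],"grip":-1},{"delta_pos":[0,0,0],"turn":[0,0,0],"grip":-1},{"delta_pos":[0,0,0],"turn":[0,0,0],"grip":-1},{"delta_pos":[0,0,0],"turn":[0,0,0],"grip":-1},{"delta_pos":[0,0,-0.6],"turn":[0,0,0],"grip":-1},{"delta_pos":[0,0,-0.7],"turn":[0,0,0],"grip":-1},{"delta_pos":[0,0,-0.7],"turn":[0,0,0],"grip":-1}]'
python3 -m crank '[{"delta_pos":[0.517,0.061,0],"turn":[0,0,0],"grip":-1},{"delta_pos":[0.517,0.061,0],"turn":[0,0,0],"grip":-1},{"delta_pos":[0.517,0.061,0],"turn":[0,0,0],"grip":-1},{"delta_pos":[0.517,0.061,0],"turn":[0,0,0],"grip":-1},{"delta_pos":[0.517,0.061,0],"turn":[0,0,0],"grip":-1},{"delta_pos":[0.517,0.061,0],"turn":[0,0,0],"grip":-1},{"delta_pos":[0.517,0.061,0],"turn":[0,0,0],"grip":-1},{"delta_pos":[0.517,0.061,0],"turn":[0,0,0],"grip":-1},{"delta_pos":[0,0,0],"turn":[0,0,0],"grip":-1},{"delta_pos":[0,0,0],"turn":[0,0,0],"grip":-1}]'
python3 - <<'E'
from fit2 import *
d([*toworld(-.0133,-.0650,P),.0385])
E
```

```text
time: 17.7
tcp_pos: [0.5336, -0.2424, 0.1894]
eef_rot: [180.0, 0.0, 76.9]
wrist_force: [0.4, -0.4, -1.0]
width: 0.0352
finger_force: 30.0
time: 18.95
tcp_pos: [0.6461, 0.0706, 0.1874]
eef_rot: [-180.0, 0.1, 77.0]
wrist_force: [-0.7, 0.2, -0.8]
width: 0.0353
finger_force: 30.0
t 18.95 tcp [0.6461 0.0706 0.1874] rot [-1.7999e+02  6.0000e-02  7.6970e+01] w 0.0353 ff 30.0 F [-0.7  0.2 -0.8]
 to [0.6478 0.0709 0.0385] units [0.011 0.02  1.861]
```

```bash
python3 -m crank '[{"delta_pos":[0.006,0.014,0.45],"turn":[0,0,0],"grip":-1},{"delta_pos":[0,0,0.45],"turn":[0,0,0],"grip":-1},{"delta_pos":[0,0,0.4],"turn":[0,0,0],"grip":-1},{"delta_pos":[0,0,0.3],"turn":[0,0,0],"grip":-1},{"delta_pos":[0,0,0.15],"turn":[0,0,0],"grip":-1},{"delta_pos":[0,0,0.11],"turn":[0,0,0],"grip":-1},{"delta_pos":[0,0,0],"turn":[0,0,0],"grip":-1},{"delta_pos":[0,0,0],"turn":[0,0,0],"grip":-1}]'
python3 - <<'E'
from fit2 import *
d([*toworld(-.0133,-.0650,P),.0380])
E
```

```text
time: 19.95
tcp_pos: [0.6481, 0.0712, 0.0392]
eef_rot: [179.9, -0.0, 77.0]
wrist_force: [-0.8, -0.4, -0.5]
width: 0.0357
finger_force: 30.0
t 19.95 tcp [0.6481 0.0712 0.0392] rot [ 1.7994e+02 -1.0000e-02  7.6950e+01] w 0.0357 ff 30.0 F [-0.8 -0.4 -0.5]
 to [0.6478 0.0709 0.038 ] units [-0.005 -0.002  0.015]
```

```bash
python3 -m crank '[{"delta_pos":[-0.003,-0.002,0.018],"turn":[0,0,0],"grip":-1},{"delta_pos":[0,0,0],"turn":[0,0,0],"grip":-1},{"delta_pos":[0,0,0],"turn":[0,0,0],"grip":0.15},{"delta_pos":[0,0,0],"turn":[0,0,0],"grip":0.15},{"delta_pos":[0,0,-0.2],"turn":[0,0,0],"grip":0.15},{"delta_pos":[0,0,-0.5],"turn":[0,0,0],"grip":0.15},{"delta_pos":[0,0,-0.6],"turn":[0,0,0],"grip":0.15},{"delta_pos":[0,0,-0.6],"turn":[0,0,0],"grip":0.3},{"delta_pos":[0,0,0],"turn":[0,0,0],"grip":0.3}]'
python3 -m crank '[{"delta_pos":[-0.498,-0.183,0],"turn":[0,0,0],"grip":0.3},{"delta_pos":[-0.498,-0.183,0],"turn":[0,0,0],"grip":0.3},{"delta_pos":[-0.498,-0.183,0],"turn":[0,0,0],"grip":0.3},{"delta_pos":[-0.498,-0.183,0],"turn":[0,0,0],"grip":0.3},{"delta_pos":[-0.498,-0.183,0],"turn":[0,0,0],"grip":0.3},{"delta_pos":[-0.498,-0.183,0],"turn":[0,0,0],"grip":0.3},{"delta_pos":[-0.498,-0.183,0],"turn":[0,0,0],"grip":0.3},{"delta_pos":[-0.498,-0.183,0.2],"turn":[0,0,0],"grip":0.3},{"delta_pos":[-0.498,-0.183,0.5],"turn":[0,0,0],"grip":0.3},{"delta_pos":[0,0,0],"turn":[0,0,0],"grip":0.3}]'
python3 -m crank '[{"delta_pos":[0,0,0],"turn":[0,0,0],"grip":0.3},{"delta_pos":[0,0,0],"turn":[0,0,0],"grip":0.3}]'
python3 - <<'E'
from fit2 import *
d([.4382,-.2488,.027],[.4382,-.2488,.187],[*toworld(-.0560,-.0650,P),.187])
E
```

```text
time: 21.08
tcp_pos: [0.6505, 0.0712, 0.195]
eef_rot: [179.4, -0.1, 77.0]
wrist_force: [0.5, -0.2, -0.1]
width: 0.0606
finger_force: 0.0
time: 22.32
tcp_pos: [0.4343, -0.2484, 0.1299]
eef_rot: [-179.6, -0.2, 76.7]
wrist_force: [0.3, -0.3, 0.6]
width: 0.0612
finger_force: 0.0
time: 22.58
tcp_pos: [0.4394, -0.248, 0.134]
eef_rot: [179.9, 0.0, 77.0]
wrist_force: [-0.1, 0.1, -0.2]
width: 0.0611
finger_force: 0.0
t 22.57 tcp [ 0.4394 -0.248   0.134 ] rot [1.799e+02 2.000e-02 7.703e+01] w 0.0611 ff 0.0 F [-0.1  0.1 -0.2]
 to [ 0.4382 -0.2488  0.027 ] units [-0.013 -0.014  1.338]
 to [ 0.4382 -0.2488  0.187 ] units [-1.e-03  4.e-03 -2.e+00]
 to [0.6382 0.0293 0.187 ] units [3.948e+00 1.656e+00 1.000e-03]
```

```bash
python3 -m crank '[{"delta_pos":[-0.012,-0.012,0.45],"turn":[0,0,0],"grip":0.3},{"delta_pos":[0,0,0.45],"turn":[0,0,0],"grip":0.3},{"delta_pos":[0,0,0.44],"turn":[0,0,0],"grip":0.3},{"delta_pos":[0,0,0],"turn":[0,0,0],"grip":-1},{"delta_pos":[0,0,0],"turn":[0,0,0],"grip":-1},{"delta_pos":[0,0,0],"turn":[0,0,0],"grip":-1},{"delta_pos":[0,0,0],"turn":[0,0,0],"grip":-1},{"delta_pos":[0,0,-0.6],"turn":[0,0,0],"grip":-1},{"delta_pos":[0,0,-0.7],"turn":[0,0,0],"grip":-1},{"delta_pos":[0,0,-0.7],"turn":[0,0,0],"grip":-1}]'
python3 -m crank '[{"delta_pos":[0.494,0.208,0],"turn":[0,0,0],"grip":-1},{"delta_pos":[0.494,0.208,0],"turn":[0,0,0],"grip":-1},{"delta_pos":[0.494,0.208,0],"turn":[0,0,0],"grip":-1},{"delta_pos":[0.494,0.208,0],"turn":[0,0,0],"grip":-1},{"delta_pos":[0.494,0.208,0],"turn":[0,0,0],"grip":-1},{"delta_pos":[0.494,0.208,0],"turn":[0,0,0],"grip":-1},{"delta_pos":[0.494,0.208,0],"turn":[0,0,0],"grip":-1},{"delta_pos":[0.494,0.208,0],"turn":[0,0,0],"grip":-1},{"delta_pos":[0,0,0],"turn":[0,0,0],"grip":-1},{"delta_pos":[0,0,0],"turn":[0,0,0],"grip":-1}]'
python3 - <<'E'
from fit2 import *
d([*toworld(-.0563,-.0650,P),.0385])
E
```

```text
time: 23.82
tcp_pos: [0.4368, -0.249, 0.1881]
eef_rot: [180.0, 0.0, 77.0]
wrist_force: [0.7, -0.1, -0.6]
width: 0.0355
finger_force: 30.0
time: 25.08
tcp_pos: [0.6375, 0.0285, 0.1859]
eef_rot: [-180.0, 0.1, 77.0]
wrist_force: [-0.3, -0.1, 0.6]
width: 0.0351
finger_force: 30.0
t 25.07 tcp [0.6375 0.0285 0.1859] rot [-1.7996e+02  5.0000e-02  7.6980e+01] w 0.0351 ff 30.0 F [-0.3 -0.1  0.6]
 to [0.6381 0.029  0.0385] units [0.009 0.007 1.842]
```

```bash
python3 -m crank '[{"delta_pos":[0.006,0.004,0.45],"turn":[0,0,0],"grip":-1},{"delta_pos":[0,0,0.45],"turn":[0,0,0],"grip":-1},{"delta_pos":[0,0,0.4],"turn":[0,0,0],"grip":-1},{"delta_pos":[0,0,0.3],"turn":[0,0,0],"grip":-1},{"delta_pos":[0,0,0.15],"turn":[0,0,0],"grip":-1},{"delta_pos":[0,0,0.09],"turn":[0,0,0],"grip":-1},{"delta_pos":[0,0,0],"turn":[0,0,0],"grip":-1},{"delta_pos":[0,0,0],"turn":[0,0,0],"grip":-1}]'
python3 -m crank '[{"delta_pos":[-0.005,-0.006,0.015],"turn":[0,0,0],"grip":-1},{"delta_pos":[0,0,0],"turn":[0,0,0],"grip":-1},{"delta_pos":[0,0,0],"turn":[0,0,0],"grip":0.15},{"delta_pos":[0,0,0],"turn":[0,0,0],"grip":0.15},{"delta_pos":[0,0,-0.2],"turn":[0,0,0],"grip":0.15},{"delta_pos":[0,0,-0.5],"turn":[0,0,0],"grip":0.15},{"delta_pos":[0,0,-0.6],"turn":[0,0,0],"grip":0.15},{"delta_pos":[0,0,-0.6],"turn":[0,0,0],"grip":-1},{"delta_pos":[0,0,0],"turn":[0,0,0],"grip":-1},{"delta_pos":[0,0,0],"turn":[0,0,0],"grip":-1}]'
python3 - <<'E'
from fit2 import *
a=toworld(-.0915,-.125,P); 
d([*a,.19],[*a,.035])
c=cap("top"); save(c,"t3.png",(170,90,420,290),2.5); W=pts(c); C=tocase(W,P+[0,.0023,0]); x,y,z=C[...,0],C[...,1],W[...,2]
m=((z>.055)&(z<.075)&(np.abs(y+.065)<.05)&(np.abs(x)<.105)).astype(np.uint8)
k,l,st,ce=cv2.connectedComponentsWithStats(m)
for i in range(1,k):
    b=l==i
    if b.sum()>8: print(b.sum(),np.round([x[b].mean(),y[b].mean(),z[b].mean()],4))
E
```

```text
time: 26.08
tcp_pos: [0.6392, 0.0291, 0.0397]
eef_rot: [179.9, -0.0, 77.0]
wrist_force: [-0.5, -0.5, 0.3]
width: 0.035
finger_force: 30.0
time: 27.32
tcp_pos: [0.6375, 0.029, 0.1897]
eef_rot: [-180.0, 0.0, 77.0]
wrist_force: [-0.8, -0.6, -0.2]
width: 0.0275
finger_force: 0.0
t 27.32 tcp [0.6375 0.029  0.1897] rot [-1.800e+02  1.000e-02  7.697e+01] w 0.0275 ff 0.0 F [-0.8 -0.6 -0.2]
 to [ 0.6887 -0.0188  0.19  ] units [-0.438  0.758 -0.004]
 to [ 0.6887 -0.0188  0.035 ] units [0.    0.    1.937]
206 [ 0.0724 -0.065   0.0633]
101 [ 0.0353 -0.0672  0.0639]
11 [-0.0883 -0.0937  0.0579]
```

View pics/t3.png

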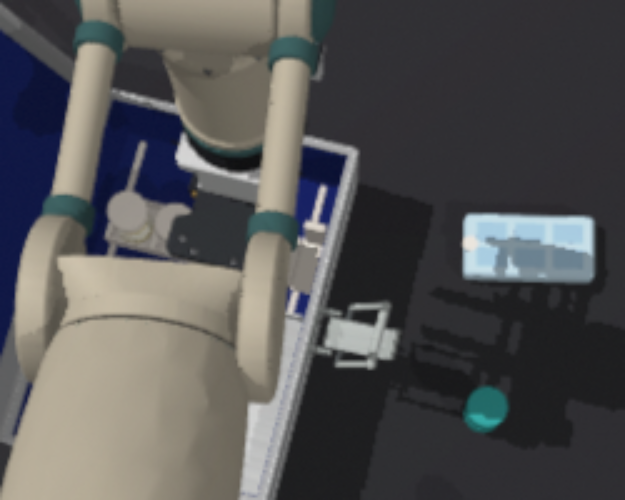

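```bash
python3 -m crank '[{"delta_pos":[-0.22,0.38,0],"turn":[0,0,0],"grip":-1},{"delta_pos":[-0.218,0.378,0],"turn":[0,0,0],"grip":-1},{"delta_pos":[0,0,0],"turn":[0,0,0],"grip":-1},{"delta_pos":[0,0,0.4],"turn":[0,0,0],"grip":-1},{"delta_pos":[0,0,0.5],"turn":[0,0,0],"grip":-1},{"delta_pos":[0,0,0.5],"turn":[0,0,0],"grip":-1},{"delta_pos":[0,0,0.4],"turn":[0,0,0],"grip":-1},{"delta_pos":[0,0,0.13],"turn":[0,0,0],"grip":-1},{"delta_pos":[0,0,0],"turn":[0,0,0],"grip":-1},{"delta_pos":[0,0,0],"turn":[0,0,0],"grip":-1}]'
python3 - <<'E'
from fit2 import *
a=toworld(-.0915,-.0265,P); d([*a,.035]); print(tocase(sensors.get_state()["tcp_pos"],P))
E
```

```text
time: 28.62
tcp_pos: [0.6901, -0.0188, 0.0366]
eef_rot: [179.9, -0.0, 77.0]
wrist_force: [-0.1, -0.0, -0.8]
width: 0.0002
finger_force: 0.0
t 28.62 tcp [ 0.6901 -0.0188  0.0366] rot [ 1.7986e+02 -2.0000e-02  7.6970e+01] w 0.0002 ff 0.0 F [-0.1 -0.  -0.8]
 to [0.5927 0.0034 0.035 ] units [-0.005 -1.248  0.017]
[-0.09113673 -0.12637223]
```

```bash
python3 -m crank '[{"delta_pos":[0,-0.1,0],"turn":[0,0,0],"grip":-1},{"delta_pos":[0,-0.06,0],"turn":[0,0,0],"grip":-1},{"delta_pos":[0,-0.07,0],"turn":[0,0,0],"grip":-1},{"delta_pos":[0,-0.1,0],"turn":[0,0,0],"grip":-1},{"delta_pos":[0,-0.1,0],"turn":[0,0,0],"grip":-1},{"delta_pos":[0,-0.1,0],"turn":[0,0,0],"grip":-1},{"delta_pos":[0,-0.1,0],"turn":[0,0,0],"grip":-1},{"delta_pos":[0,-0.1,0],"turn":[0,0,0],"grip":-1},{"delta_pos":[0,-0.1,0],"turn":[0,0,0],"grip":-1},{"delta_pos":[0,-0.1,0],"turn":[0,0,0],"grip":-1}]'
python3 -m crank '[{"delta_pos":[0,-0.1,0],"turn":[0,0,0],"grip":-1},{"delta_pos":[0,-0.08,0],"turn":[0,0,0],"grip":-1},{"delta_pos":[0,-0.06,0],"turn":[0,0,0],"grip":-1},{"delta_pos":[0,-0.03,0],"turn":[0,0,0],"grip":-1},{"delta_pos":[0,0,0],"turn":[0,0,0],"grip":-1}]'
python3 - <<'E'
from fit2 import *
a=toworld(-.0915,-.0265,P); d([*a,.035]); print(tocase(sensors.get_state()["tcp_pos"],P))
E
```

```text
time: 29.88
tcp_pos: [0.6162, -0.002, 0.0352]
eef_rot: [180.0, 0.0, 77.0]
wrist_force: [2.5, -0.5, 1.5]
width: 0.0006
finger_force: 0.8
time: 30.5
tcp_pos: [0.5949, 0.0029, 0.0349]
eef_rot: [-179.9, 0.0, 77.0]
wrist_force: [-0.7, 0.0, 0.2]
width: 0.0008
finger_force: 0.1
t 30.5 tcp [0.5949 0.0029 0.0349] rot [-1.7992e+02  1.0000e-02  7.6960e+01] w 0.0008 ff 0.1 F [-0.7  0.   0.2]
 to [0.5927 0.0034 0.035 ] units [-0.    -0.028 -0.001]
[-0.09147684 -0.02875069]
```

```bash
for i in 1 ; do python3 -m crank '[{"delta_pos":[0,-0.03,0],"turn":[0,0,0],"grip":-1},{"delta_pos":[0,0,0],"turn":[0,0,0],"grip":-1}]'; done; python3 -m crank '[{"delta_pos":[0,-0.025,0],"turn":[0,0,0],"grip":-1},{"delta_pos":[0,0,0],"turn":[0,0,0],"grip":-1}]'; python3 - <<'E'
from fit2 import *
print(tocase(sensors.get_state()["tcp_pos"],P))
E
```

```text
time: 30.75
tcp_pos: [0.5929, 0.0034, 0.0349]
eef_rot: [-180.0, 0.0, 77.0]
wrist_force: [0.2, -1.3, -1.7]
width: 0.0006
finger_force: 0.3
time: 31.0
tcp_pos: [0.5919, 0.0036, 0.0351]
eef_rot: [179.9, 0.0, 77.0]
wrist_force: [3.0, -0.4, -2.8]
width: 0.0005
finger_force: 1.4
[-0.09145283 -0.02572411]
```

```bash
for i in 1 ; do python3 -m crank '[{"delta_pos":[0,-0.025,0],"turn":[0,0,0],"grip":-1},{"delta_pos":[0,0,0],"turn":[0,0,0],"grip":-1}]'; done; python3 -m crank '[{"delta_pos":[0,-0.02,0],"turn":[0,0,0],"grip":-1},{"delta_pos":[0,0,0],"turn":[0,0,0],"grip":-1}]'; python3 - <<'E'
from fit2 import *
print(tocase(sensors.get_state()["tcp_pos"],P))
E
```

```text
time: 31.25
tcp_pos: [0.5919, 0.0036, 0.0353]
eef_rot: [179.7, -0.0, 77.0]
wrist_force: [6.2, -1.4, -4.4]
width: 0.0005
finger_force: 3.1
time: 31.5
tcp_pos: [0.5919, 0.0036, 0.0354]
eef_rot: [179.5, -0.0, 77.0]
wrist_force: [8.3, -2.2, -6.9]
width: 0.0003
finger_force: 4.3
[-0.09143281 -0.02569988]
```

```bash
python3 -m crank '[{"delta_pos":[0,0.2,0],"turn":[0,0,0],"grip":-1},{"delta_pos":[0,0.2,-0.4],"turn":[0,0,0],"grip":-1},{"delta_pos":[0,0,-0.5],"turn":[0,0,0],"grip":-1},{"delta_pos":[0,0,-0.6],"turn":[0,0,0],"grip":-1},{"delta_pos":[0,0,-0.6],"turn":[0,0,0],"grip":0.8},{"delta_pos":[-0.5,0,0],"turn":[0,0,0],"grip":0.8},{"delta_pos":[-0.5,0,0],"turn":[0,0,0],"grip":0.8},{"delta_pos":[0,0,0],"turn":[0,0,0],"grip":0.8},{"delta_pos":[0,0,0],"turn":[0,0,0],"grip":0.8}]'
python3 - <<'E'
from fit2 import *
for n in ("scene","top","wrist"):
    c=cap(n); W=pts(c); np.savez(n+"1.npz",**c)
    im=c["image"].astype(int)
    z=W[...,2]; m=(z>.012)&(z<.032)&(W[...,1]<-.08)&(W[...,1]>-.31)&(W[...,0]>.56)&(W[...,0]<.8)&(im[...,2]>im[...,0]+8)
    k,l,st,ce=cv2.connectedComponentsWithStats(m.astype(np.uint8)); i=1+np.argmax(st[1:,4])
    Q=W[l==i]; print(n,len(Q),cv2.minAreaRect(Q[:,:2].astype(np.float32)),np.median(Q[:,2]))
c=cap("scene"); save(c,"s2.png",(200,40,600,400),2)
d([.6545,-.2063,.2])
E
```

```text
time: 32.62
tcp_pos: [0.6005, -0.08, 0.2029]
eef_rot: [-179.9, -0.1, 76.9]
wrist_force: [0.2, -0.3, -0.1]
width: 0.0472
finger_force: 0.0
scene 2052 ((0.6535366177558899, -0.2095843255519867), (0.12000536173582077, 0.06072339415550232), 89.39939880371094) 0.021238236043789382
top 1076 ((0.6540778279304504, -0.21286633610725403), (0.10219547152519226, 0.061384622007608414), 89.60660552978516) 0.021454125283260517
wrist 2243 ((0.6551032662391663, -0.2060975730419159), (0.11974003165960312, 0.060195647180080414), 89.3367919921875) 0.02145212883442954
t 32.83 tcp [ 0.601  -0.0795  0.203 ] rot [-1.7996e+02 -1.0000e-02  7.7030e+01] w 0.063 ff 0.0 F [-0.4 -0.1 -0.3]
 to [ 0.6545 -0.2063  0.2   ] units [-1.394  1.008  0.036]
```

View pics/s2.png

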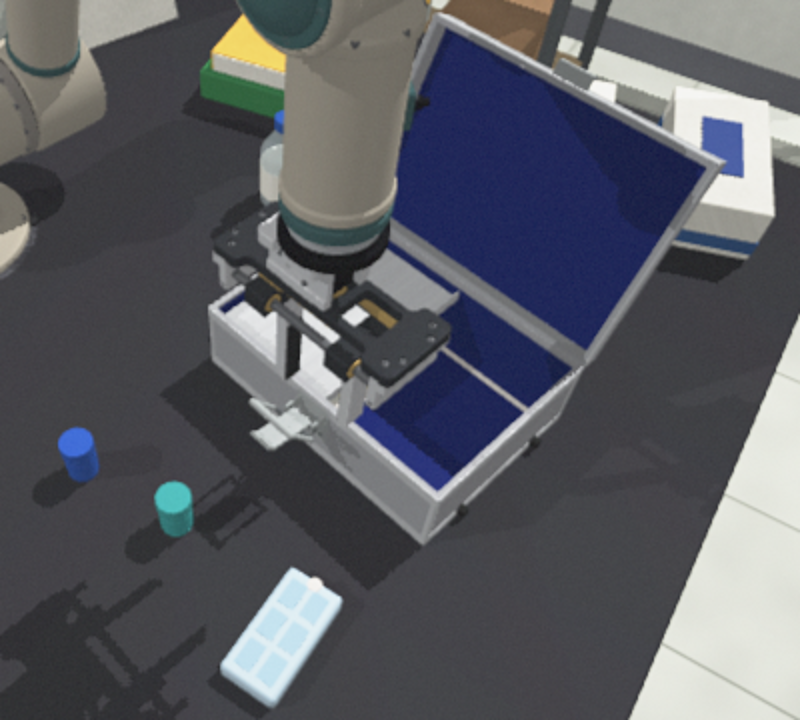

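```bash
python3 -m crank '[{"delta_pos":[0,0,0],"turn":[0,0,-0.069],"grip":0.75},{"delta_pos":[0,0,0],"turn":[0,0,-0.069],"grip":0.75},{"delta_pos":[-0.4,0.17,0],"turn":[0,0,0],"grip":0.75},{"delta_pos":[-0.4,0.17,0],"turn":[0,0,0],"grip":0.75},{"delta_pos":[-0.4,0.17,0],"turn":[0,0,0],"grip":0.75},{"delta_pos":[-0.38,0.175,0],"turn":[0,0,0],"grip":0.75},{"delta_pos":[0,0,0.4],"turn":[0,0,0],"grip":0.75},{"delta_pos":[0,0,0.5],"turn":[0,0,0],"grip":0.75},{"delta_pos":[0,0,0],"turn":[0,0,0],"grip":0.75},{"delta_pos":[0,0,0],"turn":[0,0,0],"grip":0.75}]'
python3 - <<'E'
from fit2 import *
d([.6550,-.2063,.004])
c=cap("wrist"); W=pts(c); im=c["image"].astype(int)
z=W[...,2]; m=(z>.012)&(z<.032)&(im[...,2]>im[...,0]+8)
k,l,st,ce=cv2.connectedComponentsWithStats(m.astype(np.uint8)); i=1+np.argmax(st[1:,4])
Q=W[l==i]; print(len(Q),cv2.minAreaRect(Q[:,:2].astype(np.float32)),np.median(Q[:,2]))
E
```

```text
time: 34.08
tcp_pos: [0.6553, -0.2073, 0.1324]
eef_rot: [179.9, 0.0, 89.4]
wrist_force: [-0.0, -0.2, 0.3]
width: 0.0824
finger_force: 0.0
t 34.08 tcp [ 0.6553 -0.2073  0.1324] rot [1.7991e+02 4.0000e-02 8.9420e+01] w 0.0824 ff 0.0 F [-0.  -0.2  0.3]
 to [ 0.655  -0.2063  0.004 ] units [ 0.014 -0.007  1.605]
10582 ((0.6551491022109985, -0.2066730409860611), (0.11900367587804794, 0.06016574427485466), 89.37191009521484) 0.022027436893735097
```

```bash
python3 -m crank '[{"delta_pos":[0.008,-0.003,0.5],"turn":[0,0,0],"grip":0.75},{"delta_pos":[0,0,0.5],"turn":[0,0,0],"grip":0.75},{"delta_pos":[0,0,0.4],"turn":[0,0,0],"grip":0.75},{"delta_pos":[0,0,0.18],"turn":[0,0,0],"grip":0.75},{"delta_pos":[0,0,0],"turn":[0,0,0],"grip":0.75},{"delta_pos":[0,0,0],"turn":[0,0,0],"grip":-1},{"delta_pos":[0,0,0],"turn":[0,0,0],"grip":-1},{"delta_pos":[0,0,0],"turn":[0,0,0],"grip":-1},{"delta_pos":[0,0,0],"turn":[0,0,0],"grip":-1}]'
python3 - <<'E'
from fit2 import *
d()
E
python3 -m crank '[{"delta_pos":[0,0,-0.4],"turn":[0,0,0],"grip":-1},{"delta_pos":[0,0,-0.5],"turn":[0,0,0],"grip":-1},{"delta_pos":[0,0,-0.5],"turn":[0,0,0],"grip":-1},{"delta_pos":[0,0,-0.5],"turn":[0,0,0],"grip":-1},{"delta_pos":[0,0,0],"turn":[0,0,0.069],"grip":-1},{"delta_pos":[0,0,0],"turn":[0,0,0.069],"grip":-1},{"delta_pos":[0,0,0],"turn":[0,0,0],"grip":-1},{"delta_pos":[0,0,0],"turn":[0,0,0],"grip":-1}]'
python3 - <<'E'
from fit2 import *
a=toworld(0,.074,P)
d([*a,.165],[*a,.083])
E
```

```text
time: 35.25
tcp_pos: [0.6546, -0.2072, 0.006]
eef_rot: [179.9, 0.0, 89.4]
wrist_force: [-1.2, 0.5, 5.9]
width: 0.0595
finger_force: 30.0
t 35.25 tcp [ 0.6546 -0.2072  0.006 ] rot [1.7992e+02 5.0000e-02 8.9380e+01] w 0.0595 ff 30.0 F [-1.2  0.5  5.9]
time: 36.25
tcp_pos: [0.6538, -0.2068, 0.156]
eef_rot: [-179.9, -0.0, 77.0]
wrist_force: [-0.5, -0.7, -1.9]
width: 0.0597
finger_force: 30.0
t 36.25 tcp [ 0.6538 -0.2068  0.156 ] rot [-1.7993e+02 -1.0000e-02  7.7050e+01] w 0.0597 ff 30.0 F [-0.5 -0.7 -1.9]
 to [0.5154 0.1152 0.165 ] units [ 3.534 -2.589 -0.108]
 to [0.5154 0.1152 0.083 ] units [-0.000e+00  1.000e-03  1.025e+00]
```

```bash
python3 -m crank '[{"delta_pos":[0.354,-0.259,-0.02],"turn":[0,0,0],"grip":-1},{"delta_pos":[0.354,-0.259,-0.02],"turn":[0,0,0],"grip":-1},{"delta_pos":[0.354,-0.259,-0.02],"turn":[0,0,0],"grip":-1},{"delta_pos":[0.354,-0.259,-0.02],"turn":[0,0,0],"grip":-1},{"delta_pos":[0.354,-0.259,-0.02],"turn":[0,0,0],"grip":-1},{"delta_pos":[0.354,-0.259,0],"turn":[0,0,0],"grip":-1},{"delta_pos":[0.354,-0.259,0],"turn":[0,0,0],"grip":-1},{"delta_pos":[0.354,-0.259,0],"turn":[0,0,0],"grip":-1},{"delta_pos":[0.354,-0.259,0],"turn":[0,0,0],"grip":-1},{"delta_pos":[0.354,-0.259,0],"turn":[0,0,0],"grip":-1}]'
python3 -m crank '[{"delta_pos":[0,0,0],"turn":[0,0,0],"grip":-1},{"delta_pos":[0,0,0.4],"turn":[0,0,0],"grip":-1},{"delta_pos":[0,0,0.3],"turn":[0,0,0],"grip":-1},{"delta_pos":[0,0,0.15],"turn":[0,0,0],"grip":-1},{"delta_pos":[0,0,0.1],"turn":[0,0,0],"grip":-1},{"delta_pos":[0,0,0],"turn":[0,0,0],"grip":-1},{"delta_pos":[0,0,0],"turn":[0,0,0],"grip":-1}]'
python3 - <<'E'
from fit2 import *
a=toworld(0,.074,P)
d([*a,.081])
E
```

```text
time: 37.5
tcp_pos: [0.5156, 0.1168, 0.1647]
eef_rot: [180.0, -0.0, 77.0]
wrist_force: [0.6, -0.3, -1.6]
width: 0.0599
finger_force: 30.0
time: 38.38
tcp_pos: [0.5169, 0.1157, 0.0894]
eef_rot: [179.9, -0.0, 77.0]
wrist_force: [0.1, 0.2, -2.7]
width: 0.0595
finger_force: 30.0
t 38.38 tcp [0.5169 0.1157 0.0894] rot [ 1.7991e+02 -2.0000e-02  7.6960e+01] w 0.0595 ff 30.0 F [ 0.1  0.2 -2.7]
 to [0.5154 0.1152 0.081 ] units [-0.011 -0.017  0.106]
```

```bash
python3 -m crank '[{"delta_pos":[0,0,0.06],"turn":[0,0,0],"grip":-1},{"delta_pos":[0,0,0.04],"turn":[0,0,0],"grip":-1},{"delta_pos":[0,0,0.015],"turn":[0,0,0],"grip":-1},{"delta_pos":[0,0,0],"turn":[0,0,0],"grip":-1},{"delta_pos":[0,0,0],"turn":[0,0,0],"grip":-1}]'
python3 - <<'E'
from fit2 import *
d()
E
```

```text
time: 39.0
tcp_pos: [0.516, 0.1157, 0.08]
eef_rot: [180.0, 0.0, 77.0]
wrist_force: [-2.8, -0.4, 4.7]
width: 0.0596
finger_force: 30.0
t 39.0 tcp [0.516  0.1157 0.08  ] rot [1.800e+02 1.000e-02 7.697e+01] w 0.0596 ff 30.0 F [-2.8 -0.4  4.7]
```

```bash
python3 -m crank '[{"delta_pos":[0,0,0],"turn":[0,0,0],"grip":0.7},{"delta_pos":[0,0,0],"turn":[0,0,0],"grip":0.7},{"delta_pos":[0,0,-0.2],"turn":[0,0,0],"grip":0.7},{"delta_pos":[0,0,-0.5],"turn":[0,0,0],"grip":0.7},{"delta_pos":[0,0,-0.5],"turn":[0,0,0],"grip":0.7},{"delta_pos":[0,0,-0.5],"turn":[0,0,0],"grip":-1},{"delta_pos":[0,0,-0.6],"turn":[0,0,0],"grip":-1},{"delta_pos":[0,0,-0.6],"turn":[0,0,0],"grip":-1},{"delta_pos":[0,0,-0.5],"turn":[0,0,0],"grip":-1},{"delta_pos":[0,0,0],"turn":[0,0,0],"grip":-1}]'
python3 - <<'E'
from fit2 import *
c=cap("wrist"); save(c,"w3.png")
c=cap("top"); W=pts(c); C=tocase(W,P+[0,.0023,0]); x,y,z=C[...,0],C[...,1],W[...,2]
m=(z>.09)&(z<.1)&(np.abs(x)<.1)&(y>.0)&(y<.148); print("pack top", m.sum(), np.median(z[m]), np.percentile(x[m],[1,99]),np.percentile(y[m],[1,99]))
a=toworld(.25,0,P)
d([*a,.36],[*a,.27])
E
```

```text
time: 40.25
tcp_pos: [0.518, 0.1159, 0.3547]
eef_rot: [179.6, -0.1, 77.0]
wrist_force: [-0.4, 0.4, -0.7]
width: 0.0332
finger_force: 0.0
pack top 1164 0.09547128663605742 [-0.05358807  0.04769258] [0.09372568 0.14742292]
t 40.35 tcp [0.5161 0.1157 0.3509] rot [-1.7998e+02  1.0000e-02  7.6960e+01] w 0.0254 ff 0.0 F [-0.6  0.2 -0.1]
 to [0.6439 0.3421 0.36  ] units [ 3.116  0.917 -0.115]
 to [0.6439 0.3421 0.27  ] units [0.    0.    1.125]
```

View pics/w3.png

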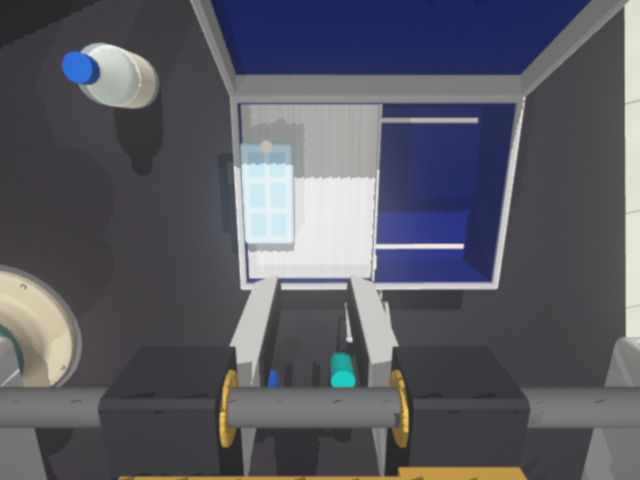

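```bash
python3 - <<'E'
from fit2 import *
for n,dy in (("wrist",0),("top",.0023)):
    c=cap(n); W=pts(c); im=c["image"].astype(int); C=tocase(W,P+[0,dy,0]); x,y,z=C[...,0],C[...,1],W[...,2]
    m=(z>.085)&(z<.125)&(np.abs(x)<.1)&(y>.0)&(y<.17)&(im[...,2]>im[...,0]+12)
    A=np.c_[x[m],y[m],np.ones(m.sum())]; k=np.linalg.lstsq(A,z[m],rcond=None)[0]
    print(n,m.sum(),"z",np.percentile(z[m],[2,50,98]).round(4),"x",np.percentile(x[m],[1,99]).round(4),"y",np.percentile(y[m],[1,99]).round(4),"slope",k.round(3))
E
```

```text
wrist 5320 z [0.0884 0.096  0.0979] x [-0.053   0.0659] y [0.0926 0.1532] slope [ 0.001 -0.015  0.097]
top 1312 z [0.089  0.0955 0.0998] x [-0.0542  0.0461] y [0.0935 0.1528] slope [ 0.012 -0.014  0.097]
```

```bash
python3 -m crank '[{"delta_pos":[0.39,0.115,-0.03],"turn":[0,0,0],"grip":-1},{"delta_pos":[0.39,0.115,-0.03],"turn":[0,0,0],"grip":-1},{"delta_pos":[0.39,0.115,-0.03],"turn":[0,0,0],"grip":-1},{"delta_pos":[0.39,0.115,-0.03],"turn":[0,0,0],"grip":-1},{"delta_pos":[0.39,0.115,0],"turn":[0,0,0],"grip":-1},{"delta_pos":[0.39,0.115,0],"turn":[0,0,0],"grip":-1},{"delta_pos":[0.39,0.115,0],"turn":[0,0,0],"grip":-1},{"delta_pos":[0.39,0.115,0],"turn":[0,0,0],"grip":-1},{"delta_pos":[0,0,0],"turn":[0,0,0],"grip":-1},{"delta_pos":[0,0,0],"turn":[0,0,0],"grip":-1}]'
python3 - <<'E'
from fit2 import *
a=toworld(.255,0,P)
d([*a,.36],[*a,.265]); print(sensors.get_state()["q"])
c=cap("top"); W=pts(c); C=tocase(W,P+[0,.0023,0]); x,y,z=C[...,0],C[...,1],W[...,2]
m=(x>.12)&(x<.26)&(z>.2)&(z<.33)&(y>-.15)&(y<-.10); print("lid top z",np.percentile(z[m],[50,99]),"x",np.percentile(x[m],99), np.polyfit(z[m],x[m],1))
E
```

```text
time: 41.7
tcp_pos: [0.6437, 0.3417, 0.3597]
eef_rot: [-179.9, 0.1, 76.9]
wrist_force: [0.1, -0.3, 1.1]
width: 0.0005
finger_force: 0.0
t 41.7 tcp [0.6437 0.3417 0.3597] rot [-1.7988e+02  1.3000e-01  7.6950e+01] w 0.0005 ff 0.0 F [ 0.1 -0.3  1.1]
 to [0.645  0.3469 0.36  ] units [ 0.068  0.    -0.004]
 to [0.645  0.3469 0.265 ] units [0.003 0.002 1.187]
[ 2.25123597e+01  2.90682913e+01  4.42759625e+01 -3.98260961e-02
  1.06829573e+02  3.55519631e+01]
lid top z [0.24933957 0.29910362] x 0.2310975805903708 [0.28102589 0.13600788]
```

```bash
python3 -m crank '[{"delta_pos":[0.25,0,0],"turn":[0,0,0],"grip":-1},{"delta_pos":[0,0,0],"turn":[0,0,0],"grip":-1},{"delta_pos":[0,0,0.4],"turn":[0,0,0],"grip":-1},{"delta_pos":[0,0,0.4],"turn":[0,0,0],"grip":-1},{"delta_pos":[0,0,0.3],"turn":[0,0,0],"grip":-1},{"delta_pos":[0,0,0],"turn":[0,0,0],"grip":-1}]'
python3 -m crank '[{"delta_pos":[-0.15,0,0],"turn":[0,0,0],"grip":-1},{"delta_pos":[-0.15,0,0],"turn":[0,0,0],"grip":-1},{"delta_pos":[-0.15,0,0],"turn":[0,0,0],"grip":-1},{"delta_pos":[-0.15,0,0],"turn":[0,0,0],"grip":-1},{"delta_pos":[-0.15,0,0],"turn":[0,0,0],"grip":-1},{"delta_pos":[-0.15,0,0],"turn":[0,0,0],"grip":-1},{"delta_pos":[-0.15,0,0],"turn":[0,0,0],"grip":-1},{"delta_pos":[-0.15,0,0],"turn":[0,0,0],"grip":-1}]'
python3 - <<'E'
from fit2 import *
s=sensors.get_state(); print(tocase(s["tcp_pos"],P),s["tcp_pos"],s["wrist_force"])
E
```

```text
time: 42.5
tcp_pos: [0.6473, 0.36, 0.2713]
eef_rot: [-179.8, 0.2, 76.9]
wrist_force: [0.3, 0.2, -0.1]
width: 0.0005
finger_force: 0.0
time: 43.5
tcp_pos: [0.6266, 0.2671, 0.2727]
eef_rot: [-180.0, 0.1, 76.9]
wrist_force: [0.5, 2.0, 1.4]
width: 0.0006
finger_force: 1.0
[ 1.73088109e-01 -1.08960419e-04] [0.62663081 0.2671069  0.27270107] [0.49616516 2.021435   1.42068439]
```

```bash
python3 -m crank '[{"delta_pos":[-0.15,0,0],"turn":[0,0,0],"grip":-1},{"delta_pos":[-0.15,0,0],"turn":[0,0,0],"grip":-1},{"delta_pos":[-0.15,0,0],"turn":[0,0,0],"grip":-1},{"delta_pos":[-0.15,0,0],"turn":[0,0,0],"grip":-1},{"delta_pos":[-0.15,0,0],"turn":[0,0,0],"grip":-1},{"delta_pos":[-0.15,0,0],"turn":[0,0,0],"grip":-1},{"delta_pos":[-0.15,0,0],"turn":[0,0,0],"grip":-1},{"delta_pos":[-0.15,0,0],"turn":[0,0,0],"grip":-1},{"delta_pos":[-0.15,0,0],"turn":[0,0,0],"grip":-1}]'
python3 -m crank '[{"delta_pos":[-0.15,0,0],"turn":[0,0,0],"grip":-1},{"delta_pos":[-0.15,0,0],"turn":[0,0,0],"grip":-1},{"delta_pos":[-0.15,0,0],"turn":[0,0,0],"grip":-1},{"delta_pos":[-0.15,0,0],"turn":[0,0,0],"grip":-1},{"delta_pos":[-0.15,0,0],"turn":[0,0,0],"grip":-1},{"delta_pos":[0,0,0],"turn":[0,0,0],"grip":-1},{"delta_pos":[0,0,0],"turn":[0,0,0],"grip":-1},{"delta_pos":[0,0,0],"turn":[0,0,0],"grip":-1},{"delta_pos":[0,0,0],"turn":[0,0,0],"grip":-1},{"delta_pos":[0,0,0],"turn":[0,0,0],"grip":-1}]'
python3 -m crank '[{"delta_pos":[0,0,0],"turn":[0,0,0],"grip":-1},{"delta_pos":[0,0,0],"turn":[0,0,0],"grip":-1},{"delta_pos":[0,0,0],"turn":[0,0,0],"grip":-1},{"delta_pos":[0,0,0],"turn":[0,0,0],"grip":-1},{"delta_pos":[0,0,0],"turn":[0,0,0],"grip":-1},{"delta_pos":[0,0,0],"turn":[0,0,0],"grip":-1},{"delta_pos":[0,0,0],"turn":[0,0,0],"grip":-1},{"delta_pos":[0,0,0],"turn":[0,0,0],"grip":-1},{"delta_pos":[0,0,0],"turn":[0,0,0],"grip":-1},{"delta_pos":[0,0,0],"turn":[0,0,0],"grip":-1}]'
python3 - <<'E'
from fit2 import *
s=sensors.get_state(); print(tocase(s["tcp_pos"],P),s["tcp_pos"],s["wrist_force"])
for n,dy in (("scene",-.0024),("top",.0023)):
    c=cap(n); W=pts(c); C=tocase(W,P+[0,dy,0]); x,y,z=C[...,0],C[...,1],W[...,2]
    m=(np.abs(x)<.1)&(np.abs(y)<.14)&(z>.1)&(z<.2); print(n,m.sum(),np.percentile(z[m],[2,50,98]).round(4))
    b=(z>.1)&(z<.122)&(x<-.135)&(x>-.19)&(np.abs(y)<.03); print("bar",b.sum(),np.median(x[b]),np.median(z[b]))
    k=(z>.1)&(z<.113)&(x<-.113)&(x>-.135)&(np.abs(y)<.03); print("keeper",k.sum(),np.percentile(x[k],[2,98]),np.percentile(y[k],[2,98]),np.percentile(z[k],[2,98]))
save(cap("scene"),"s4.png",(240,80,560,340),2)
E
```

```text
time: 44.62
tcp_pos: [0.6024, 0.1621, 0.2731]
eef_rot: [-180.0, 0.0, 77.0]
wrist_force: [0.3, 1.5, -1.8]
width: 0.0004
finger_force: 0.4
time: 45.88
tcp_pos: [0.5892, 0.1048, 0.2731]
eef_rot: [-180.0, 0.0, 77.0]
wrist_force: [0.3, -0.4, -1.1]
width: 0.0007
finger_force: 0.0
time: 47.12
tcp_pos: [0.5891, 0.1046, 0.2731]
eef_rot: [180.0, 0.0, 77.0]
wrist_force: [0.4, -0.4, 0.4]
width: 0.0002
finger_force: 0.0
[ 0.00629986 -0.00022026] [0.58913496 0.10458799 0.27311778] [ 0.38546175 -0.3860118   0.38502035]
scene 10402 [0.1149 0.1173 0.1198]
bar 127 -0.17158488341265263 0.11400223814545207
keeper 141 [-0.12707022 -0.11321017] [-0.0204318   0.02134275] [0.1008118  0.11177899]
top 7754 [0.1134 0.1176 0.1218]
bar 113 -0.17128869083681644 0.11409915918814661
keeper 139 [-0.12758638 -0.11316671] [-0.02003547  0.02112399] [0.10056446 0.1122556 ]
```

View pics/s4.png

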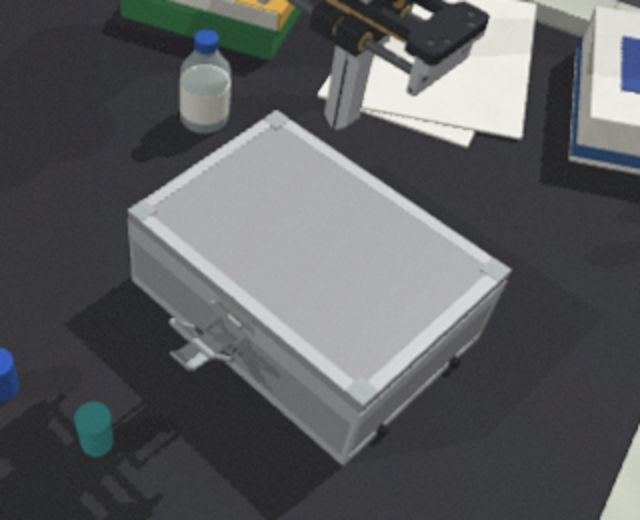

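```bash
python3 -m crank '[{"delta_pos":[-0.44,0,0],"turn":[0,0,0],"grip":-1},{"delta_pos":[-0.44,0,0],"turn":[0,0,0],"grip":-1},{"delta_pos":[-0.44,0,0],"turn":[0,0,0],"grip":-1},{"delta_pos":[-0.44,0,0],"turn":[0,0,0],"grip":-1},{"delta_pos":[-0.44,0,0],"turn":[0,0,0],"grip":-1},{"delta_pos":[-0.52,0,0],"turn":[0,0,0],"grip":-1},{"delta_pos":[0,0,0.5],"turn":[0,0,0],"grip":-1},{"delta_pos":[0,0,0.5],"turn":[0,0,0],"grip":-1},{"delta_pos":[0,0,0.5],"turn":[0,0,0],"grip":-1},{"delta_pos":[0,0,0.3],"turn":[0,0,0],"grip":-1}]'
python3 -m crank '[{"delta_pos":[0,0,0.2],"turn":[0,0,0],"grip":-1},{"delta_pos":[0,0,0],"turn":[0,0,0],"grip":-1},{"delta_pos":[0,0,0],"turn":[0,0,0],"grip":-1}]'
python3 - <<'E'
from fit2 import *
s=sensors.get_state(); print(tocase(s["tcp_pos"],P)); d([*toworld(-.205,0,P),.098],[*toworld(-.155,0,P),.098])
E
```

```text
time: 48.52
tcp_pos: [0.539, -0.1072, 0.1272]
eef_rot: [-179.9, -0.0, 76.9]
wrist_force: [0.8, -0.5, 0.6]
width: 0.0005
finger_force: 0.0
time: 48.9
tcp_pos: [0.541, -0.1077, 0.1142]
eef_rot: [179.9, 0.0, 77.0]
wrist_force: [0.3, 0.6, 0.8]
width: 0.0004
finger_force: 0.0
[-0.21136151 -0.00113725]
t 48.9 tcp [ 0.541  -0.1077  0.1142] rot [1.7988e+02 2.0000e-02 7.6960e+01] w 0.0004 ff 0.0 F [0.3 0.6 0.8]
 to [ 0.5413 -0.1012  0.098 ] units [ 0.08  -0.015  0.202]
 to [ 0.5526 -0.0525  0.098 ] units [ 0.625 -0.    -0.   ]
```

```bash
python3 -m crank '[{"delta_pos":[0,-0.012,0.2],"turn":[0,0,0],"grip":-1},{"delta_pos":[0,0,0],"turn":[0,0,0],"grip":-1},{"delta_pos":[0.1,0,0],"turn":[0,0,0],"grip":-1},{"delta_pos":[0.1,0,0],"turn":[0,0,0],"grip":-1},{"delta_pos":[0.08,0,0],"turn":[0,0,0],"grip":-1},{"delta_pos":[0.06,0,0],"turn":[0,0,0],"grip":-1},{"delta_pos":[0.06,0,0],"turn":[0,0,0],"grip":-1},{"delta_pos":[0.06,0,0],"turn":[0,0,0],"grip":-1},{"delta_pos":[0.06,0,0],"turn":[0,0,0],"grip":-1}]'
python3 - <<'E'
from fit2 import *
s=sensors.get_state(); print(tocase(s["tcp_pos"],P)); d()
E
python3 -m crank '[{"delta_pos":[0.06,0,0],"turn":[0,0,0],"grip":-1},{"delta_pos":[0.06,0,0],"turn":[0,0,0],"grip":-1},{"delta_pos":[0.06,0,0],"turn":[0,0,0],"grip":-1},{"delta_pos":[0.06,0,0],"turn":[0,0,0],"grip":-1},{"delta_pos":[0.06,0,0],"turn":[0,0,0],"grip":-1},{"delta_pos":[0,0,0],"turn":[0,0,0],"grip":-1},{"delta_pos":[0,0,0],"turn":[0,0,0],"grip":-1},{"delta_pos":[0,0,0],"turn":[0,0,0],"grip":-1}]'
python3 - <<'E'
from fit2 import *
s=sensors.get_state(); print(tocase(s["tcp_pos"],P)); d()
save(cap("scene"),"s5.png",(280,200,400,290),6)
E
```

```text
time: 50.02
tcp_pos: [0.5485, -0.0664, 0.0971]
eef_rot: [-180.0, 0.0, 77.0]
wrist_force: [-1.0, -0.4, 0.3]
width: 0.0007
finger_force: 0.1
[-0.16943948  0.00081546]
t 50.02 tcp [ 0.5485 -0.0664  0.0971] rot [-179.99    0.     76.95] w 0.0007 ff 0.1 F [-1.  -0.4  0.3]
time: 51.02
tcp_pos: [0.5539, -0.0434, 0.0971]
eef_rot: [180.0, 0.0, 76.9]
wrist_force: [-0.6, 0.4, 0.3]
width: 0.0003
finger_force: 0.0
[-0.14584568  0.00074026]
t 51.02 tcp [ 0.5539 -0.0434  0.0971] rot [1.800e+02 1.000e-02 7.695e+01] w 0.0003 ff 0.0 F [-0.6  0.4  0.3]
```

View pics/s5.png

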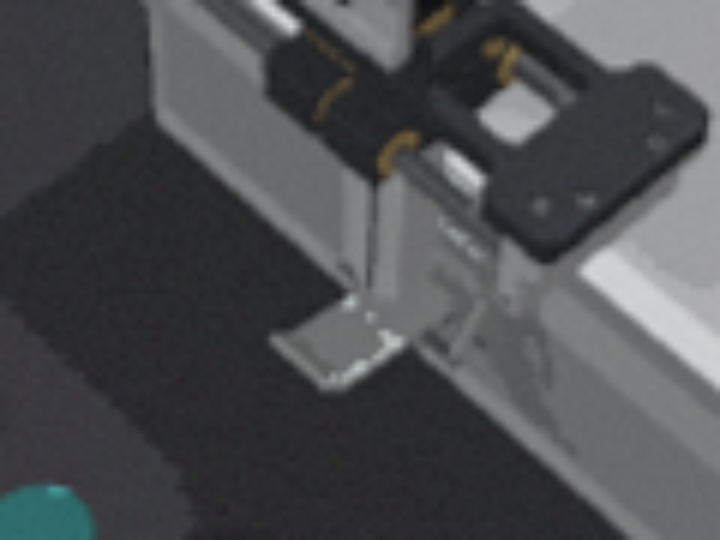

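The bail has left its folded position: the leg is upright beside the finger at about (460,330). I'll retract to check that the bar sits behind the lip.

```bash
python3 -m crank '[{"delta_pos":[-0.2,0,0],"turn":[0,0,0],"grip":-1},{"delta_pos":[-0.3,0,0],"turn":[0,0,0],"grip":-1},{"delta_pos":[-0.3,0,0],"turn":[0,0,0],"grip":-1},{"delta_pos":[-0.3,0,-0.3],"turn":[0,0,0],"grip":-1},{"delta_pos":[-0.3,0,-0.3],"turn":[0,0,0],"grip":-1},{"delta_pos":[-0.3,0,-0.3],"turn":[0,0,0],"grip":-1},{"delta_pos":[0,0,0],"turn":[0,0,0],"grip":-1}]'
python3 - <<'E'
from fit2 import *
for n,dy in (("scene",-.0024),("top",.0023)):
    c=cap(n); W=pts(c); C=tocase(W,P+[0,dy,0]); x,y,z=C[...,0],C[...,1],W[...,2]
    b=(z>.1)&(z<.13)&(x<-.117)&(x>-.19)&(np.abs(y)<.03)&(np.abs(y)>.0225); print(n,"bar ends",b.sum(),np.median(x[b]),np.percentile(z[b],[50,95]))
    b=(z>.108)&(z<.13)&(x<-.116)&(x>-.135)&(np.abs(y)<.018); print(" bar mid",b.sum(),np.percentile(x[b],[5,50,95]),np.percentile(z[b],[50,95]))
    l=(z>.055)&(z<.1)&(x<-.15)&(np.abs(y)<.011)&(x>-.2); print(" lever",np.polyfit(x[l],z[l],1),x[l].min())
    if n=="top": save(c,"t5.png",(280,190,350,250),10)
d(); print(tocase(sensors.get_state()["tcp_pos"],P))
E
```

```text
time: 51.95
tcp_pos: [0.5239, -0.1784, 0.1708]
eef_rot: [179.8, 0.1, 76.8]
wrist_force: [0.0, 0.6, -0.0]
width: 0.0007
finger_force: 0.0
scene bar ends 47 -0.1207293562293423 [0.10791328 0.11719767]
 bar mid 65 [-0.12675008 -0.11871269 -0.11640631] [0.11476998 0.11937814]
 lever [-0.25660327  0.03836249] -0.1874648895528678
top bar ends 33 -0.12220537695519813 [0.10812889 0.11877687]
 bar mid 59 [-0.12722122 -0.11938269 -0.11647334] [0.1154031  0.12124587]
 lever [-0.27420648  0.03573407] -0.18809680563210857
t 52.05 tcp [ 0.5226 -0.1757  0.1685] rot [-1.7995e+02 -4.0000e-02  7.6900e+01] w 0.0004 ff 0.0 F [-0.6  0.3 -0.2]
[-0.28174395  0.00143885]
```

View pics/t5.png

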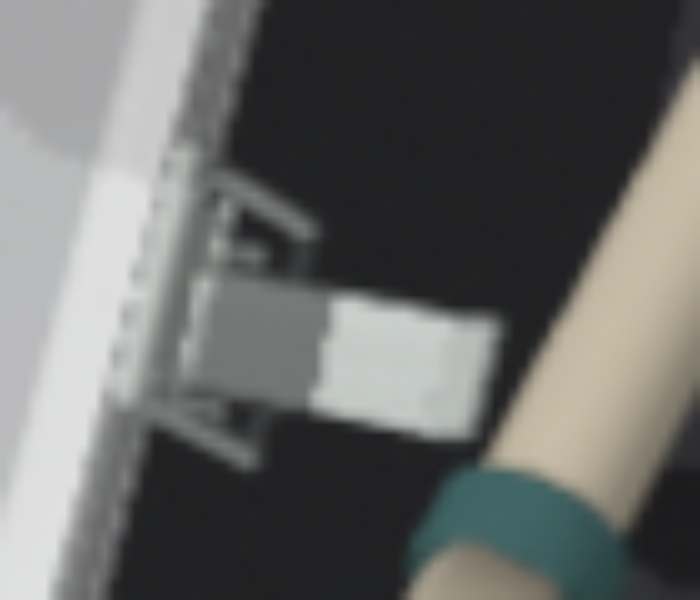

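The bar lies behind the keeper lip: it is the pale strip from (120,390) to (190,170), at x≈-0.120 and z≈0.113. Next is the lever.

```bash
python3 -m crank '[{"delta_pos":[0.4,0.01,0],"turn":[0,0,0],"grip":-1},{"delta_pos":[0.4,0.01,0],"turn":[0,0,0],"grip":-1},{"delta_pos":[0.42,0,0.2],"turn":[0,0,0],"grip":-1},{"delta_pos":[0,0,0.53],"turn":[0,0,0],"grip":-1},{"delta_pos":[0,0,0],"turn":[0,0,0],"grip":-1},{"delta_pos":[0,0,0],"turn":[0,0,0],"grip":-1}]'
python3 - <<'E'
from fit2 import *
print(tocase(sensors.get_state()["tcp_pos"],P)); d([*toworld(-.180,0,P),.059])
E
```

```text
time: 52.8
tcp_pos: [0.547, -0.0808, 0.1109]
eef_rot: [-180.0, -0.0, 77.0]
wrist_force: [0.8, 0.1, 0.2]
width: 0.0005
finger_force: 0.0
[-0.18384928 -0.00093013]
t 52.8 tcp [ 0.547  -0.0808  0.1109] rot [-179.98   -0.     76.98] w 0.0005 ff 0.0 F [0.8 0.1 0.2]
 to [ 0.5469 -0.0769  0.059 ] units [ 0.048 -0.011  0.649]
```

```bash
python3 -m crank '[{"delta_pos":[0,0,0.15],"turn":[0,0,0],"grip":-1},{"delta_pos":[0,0,0.1],"turn":[0,0,0],"grip":-1},{"delta_pos":[0.01,0,0.08],"turn":[0,0,0],"grip":-1},{"delta_pos":[0.01,0,0.08],"turn":[0,0,0],"grip":-1},{"delta_pos":[0.01,0,0.08],"turn":[0,0,0],"grip":-1},{"delta_pos":[0.01,0,0.08],"turn":[0,0,0],"grip":-1},{"delta_pos":[0.01,0,0.08],"turn":[0,0,0],"grip":-1},{"delta_pos":[0,0,0],"turn":[0,0,0],"grip":-1}]'
python3 - <<'E'
from fit2 import *
print(tocase(sensors.get_state()["tcp_pos"],P)); d()
c=cap("scene"); W=pts(c); C=tocase(W,P+[0,-.0024,0]); x,y,z=C[...,0],C[...,1],W[...,2]
b=(z>.108)&(z<.13)&(x<-.116)&(x>-.135)&(np.abs(y)<.018); print(" bar mid",b.sum(),np.percentile(x[b],[5,50,95]),np.percentile(z[b],[50,95]))
E
```

```text
time: 53.8
tcp_pos: [0.5472, -0.0767, 0.058]
eef_rot: [-179.9, -0.0, 77.0]
wrist_force: [-0.0, -0.9, 0.2]
width: 0.0005
finger_force: 0.0
[-0.17980083 -0.00022989]
t 53.8 tcp [ 0.5472 -0.0767  0.058 ] rot [-1.7991e+02 -2.0000e-02  7.6960e+01] w 0.0005 ff 0.0 F [-0.  -0.9  0.2]Traceback (most recent call last):
  File "<stdin>", line 4, in <module>
    return _quantile_unchecked(
        a, q, axis, out, overwrite_input, method, keepdims, weights)
    return _ureduce(a,
                    func=_quantile_ureduce_func,
    ...<5 lines>...
                    overwrite_input=overwrite_input,
                    method=method)
    r = func(a, **kwargs)
    result = _quantile(arr,
                       quantiles=q,
    ...<2 lines>...
                       out=out,
                       weights=wgt)
    slices_having_nans = np.isnan(arr[-1, ...])
                                  ~~~^^^^^^^^^
IndexError: index -1 is out of bounds for axis 0 with size 0
```

```bash
python3 -m crank '[{"delta_pos":[0.03,0,0.07],"turn":[0,0,0],"grip":-1},{"delta_pos":[0.03,0,0.065],"turn":[0,0,0],"grip":-1},{"delta_pos":[0.05,0,0.06],"turn":[0,0,0],"grip":-1},{"delta_pos":[0.05,0,0.06],"turn":[0,0,0],"grip":-1},{"delta_pos":[0,0,0],"turn":[0,0,0],"grip":-1}]'
python3 - <<'E'
from fit2 import *
print(tocase(sensors.get_state()["tcp_pos"],P)); d()
c=cap("scene"); save(c,"s6.png",(280,200,400,290),6)
E
```

```text
time: 54.48
tcp_pos: [0.5506, -0.0641, 0.0378]
eef_rot: [-180.0, -0.0, 77.0]
wrist_force: [0.8, -0.7, 0.4]
width: 0.0005
finger_force: 0.1
[-0.16674069 -0.00068055]
t 54.48 tcp [ 0.5506 -0.0641  0.0378] rot [-1.7997e+02 -2.0000e-02  7.6980e+01] w 0.0005 ff 0.1 F [ 0.8 -0.7  0.4]
```

View pics/s6.png

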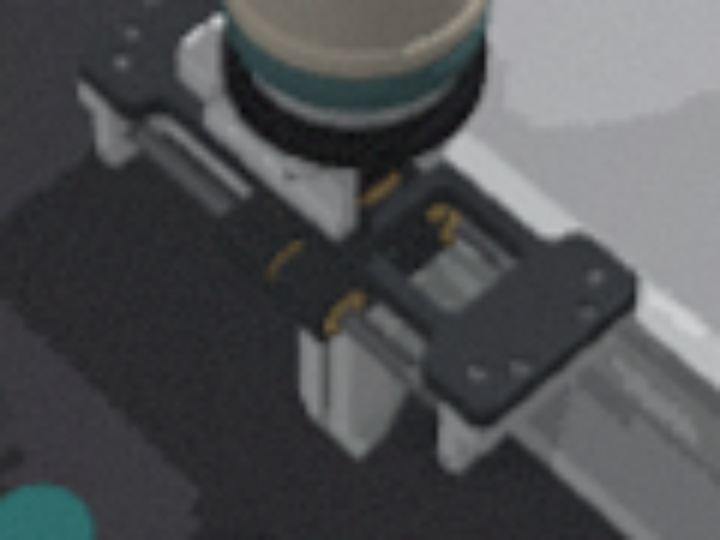

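The finger covers the lever in this view, so I can't see it. I'll follow the arc inward and watch the force.

```bash
python3 -m crank '[{"delta_pos":[0.07,0,0.045],"turn":[0,0,0],"grip":-1},{"delta_pos":[0.07,0,0.04],"turn":[0,0,0],"grip":-1},{"delta_pos":[0.05,0,0.015],"turn":[0,0,0],"grip":-1},{"delta_pos":[0.05,0,0],"turn":[0,0,0],"grip":-1}]'
python3 -m crank '[{"delta_pos":[0.04,0,0],"turn":[0,0,0],"grip":-1},{"delta_pos":[0.03,0,0],"turn":[0,0,0],"grip":-1},{"delta_pos":[0,0,0],"turn":[0,0,0],"grip":-1}]'
python3 - <<'E'
from fit2 import *
print(tocase(sensors.get_state()["tcp_pos"],P)); d()
E
```

```text
time: 55.02
tcp_pos: [0.5548, -0.0455, 0.03]
eef_rot: [-180.0, -0.0, 77.0]
wrist_force: [0.0, -0.9, -0.7]
width: 0.0006
finger_force: 0.6
time: 55.4
tcp_pos: [0.5556, -0.0426, 0.0303]
eef_rot: [-180.0, 0.2, 77.1]
wrist_force: [-1.5, -8.3, -0.5]
width: 0.0007
finger_force: 4.0
[-0.14468581 -0.00073312]
t 55.4 tcp [ 0.5556 -0.0426  0.0303] rot [-179.98    0.24   77.06] w 0.0007 ff 4.0 F [-1.5 -8.3 -0.5]
```

```bash
python3 -m crank '[{"delta_pos":[-0.2,0,0],"turn":[0,0,0],"grip":-1},{"delta_pos":[-0.4,0,0],"turn":[0,0,0],"grip":-1},{"delta_pos":[-0.5,0,-0.2],"turn":[0,0,0],"grip":-1},{"delta_pos":[-0.5,0,-0.5],"turn":[0,0,0],"grip":-1},{"delta_pos":[-0.4,0,-0.6],"turn":[0,0,0],"grip":-1},{"delta_pos":[-0.3,0,-0.6],"turn":[0,0,0],"grip":-1},{"delta_pos":[-0.3,0,-0.5],"turn":[0,0,0],"grip":-1},{"delta_pos":[0,0,0],"turn":[0,0,0],"grip":-1},{"delta_pos":[0,0,0],"turn":[0,0,0],"grip":-1}]'
python3 - <<'E'
from fit2 import *
for n,dy in (("scene",-.0024),("top",.0023)):
    c=cap(n); W=pts(c); C=tocase(W,P+[0,dy,0]); x,y,z=C[...,0],C[...,1],W[...,2]
    b=(z>.1)&(z<.125)&(x<-.1165)&(x>-.13)&(np.abs(y)<.028); print(n,"bar",b.sum(),np.percentile(x[b],[5,50,95]),np.percentile(z[b],[50,95]))
    l=(z>.01)&(z<.1)&(x<-.13)&(np.abs(y)<.012)&(x>-.2); print(" lever",l.sum(),np.percentile(x[l],[1,50,99]) if l.any() else '', np.percentile(z[l],[1,99]))
    m=(np.abs(x)<.1)&(np.abs(y)<.14)&(z>.1)&(z<.2); print(" lid",np.percentile(z[m],[2,50,98]).round(4))
    im=c["image"][...,::-1]; u,v=map(int,proj(c,[*toworld(-.13,0,P),.07])); k=im[v-40:v+40,u-40:u+40]; cv2.imwrite(f"x_{n}.png",cv2.resize(k,(390,390)))
    if n=="scene": a=k
    else: cv2.imwrite("pics/latch.png",np.hstack([cv2.resize(a,(390,390)),cv2.resize(k,(390,390))]))
E
```

```text
time: 56.52
tcp_pos: [0.5087, -0.2425, 0.2216]
eef_rot: [-179.9, -0.1, 76.9]
wrist_force: [-0.6, 0.2, -1.2]
width: 0.0007
finger_force: 0.0
scene bar 166 [-0.12683156 -0.12049893 -0.11713206] [0.10835634 0.11181761]
 lever 197 [-0.14081944 -0.13426075 -0.13068911] [0.01192615 0.07548081]
 lid [0.1148 0.1172 0.1197]
top bar 126 [-0.12737296 -0.12138061 -0.11706482] [0.10891497 0.11310841]
 lever 75 [-0.14172969 -0.13559406 -0.1304624 ] [0.01185895 0.07642491]
 lid [0.1133 0.1175 0.1217]
```

View pics/latch.png

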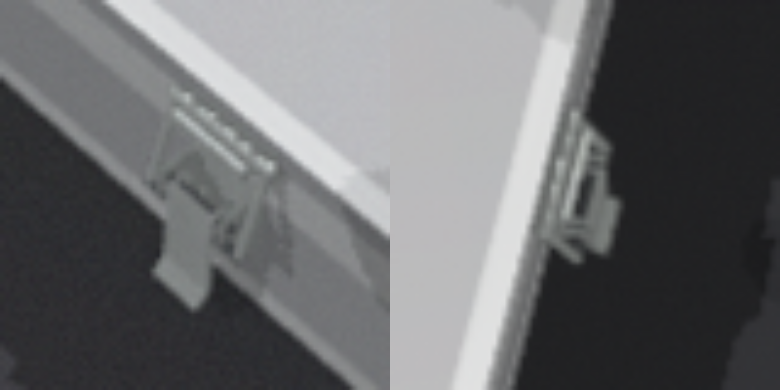

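The lever lies flat against the front at (190,250), the bar sits in the keeper at (215,130) with its top at 112 mm, and the lid is at 117.5 mm. I'm handing in the job.

```bash
python3 -c "
from plant import workorder; print(workorder.sign_off())"
```

```text
the job is handed in; nothing more can be done
None
```

The case is packed and handed in: all four jars are in the rack, the rack is pushed home, the cold pack is flat on the shelf, the lid is shut and the latch is clamped. The pack ended up about 45 mm from where I set it down, against the shelf's end wall but still flat.

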